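# Mark a batch of tool handles in the bench press

### The arm

A 6-joint arm with a two-finger parallel gripper is mounted at the origin on the work surface. World frame = base frame: x ahead of the robot, y to its left, z up, the work surface at z = 0. Lengths are in m, angles in rad, forces in N, time in s.
With the tool pointing down it reaches from about 0.35 to 0.725 m from the base axis. Payload 6 kg.
Tool frame: the origin (TCP) lies midway between the tips of the shut fingers; the grasp point (between the pads) lies arm.grip_depth behind it (arm.grip_depth is the distance from the TCP to the grasp point, in m); z points along the fingers, x is the direction in which the jaws open and shut, and the axes are right-handed (so a half turn about z gives the same grasp; the last joint's range is limited). The gripper opens to 85 mm and grips with 20 to 120 N. Pads are 22 mm wide; open, the fingers measure 114 mm over their backs; the gripper's body (76 mm by 85 mm) begins 54 mm behind the grasp point. The pads swing forward as they close: fully open they stand 13 mm farther back than shut.
Start: joints at [-0.833, 0.04, 0.085, 0, -1.615, -0.334], TCP at [0.236, -0.552, 0.231] pointing down, gripper open.
Joint ranges: [-2.56, 2.56], [-1.29, 2.01], [-1.08, 1.49], [-3.29, 1.98], [-2.81, -0.18], [-2.99, 2.99]. Speed limits (rad/s): [2.57, 2.57, 3.01, 3.14, 3.14, 3.14].

### API

Orientations are given as a rotation vector (axis times angle).
In Python, from workcell import arm gives the robot as it stands.
- The arm moves only by the shell command python3 -m inch 'ROWS' [OPENING] [FORCE]. ROWS is JSON, a list of rows, each an object with "delta_pos": the shift along the tool's x, y, z in cm, a list of three; "turn": the turn, a rotation vector about the tool's x, y, z in rad, a list of three. In form: [{"delta_pos": [tx, ty, tz], "turn": [wx, wy, wz]}, ...]. A call has 1 to 10 rows; each row is the pose to reach, as a shift and turn from the pose measured when the call began, along the tool's axes at that moment; what a row does not reach only later rows make up. A row lasts 1/12 s, in which the tool goes at most 41.7 mm and 7.16 degrees, less where a joint would pass 70% of its speed; a pose out of reach is approached as far as the arm can. A call with a gripper value outside its range is refused whole. OPENING is the opening, from -1 (shut) to 1 (fully open), set as the call begins (- or left out, the last holds). The fingers move at their own pace and stop on an object; FORCE is the grip in N (left out, the last holds). Time passes only in rows, so rows that repeat a pose let the fingers close. It gives the time, the measured TCP pose, the force and the opening at its end, in the units of the state.
- arm.sense(): the state, without advancing time (a new reading comes with each control period).
- arm.camera(name): name is "scene" or "top" or "wrist"; returns the picture (400x640x3 uint8, blue, green, red); there is no depth.
- arm.camera_params(name): a dict with "camera_matrix" (3x3 intrinsics, pixels), "rvec" (rotation vector, rad) and "tvec" (3), from world to camera coordinates, as OpenCV has them. Camera axes: x right, y down, z forward; pixel columns grow to the right and rows downward; lengths in m; the calibration is good to about 2 mm. A picture is of the moment at which its call begins: read the wrist's pose just before it. camera_params takes no time and is no camera call; for the wrist camera it gives the pose at the moment of the call.
- arm.finish_job(): hands the job in, once; it reports no verdict.
Trained networks look in the newest picture that a camera, given by its name, has taken for a name from the list of things; names that differ only in an ending like _2 or _b are one class to them, and where a whole thing is asked for, a point or a joint stands for the part that bears it (a point fixed in the world has none). Each returns a list of dicts, best first, with "p" (0 to 1); they miss things now and then, are a little off and sometimes report something else, mostly with a low value. They report only what shows in the picture. A call takes as long as a camera call. They do not tell look-alikes from the thing itself.
- arm.recognise(camera, thing): "at" ([x, y, z] in m, in the coordinates of the camera as it stood for that picture, good to about 4 mm: the middle of the surface that is visible of it).
- arm.cut_out(camera, thing): "pixels" (400x640 bool, what is visible of it).
- arm.landmark_of(camera, thing): "at" ([x, y, z] in m, in the coordinates of the camera as it stood for that picture, good to about 4 mm: a listed point, or the origin of a listed thing).
The state is a dict: "time_s": time; "joint_pos": joint angles; "dq": joint speeds; "joint_efforts": joint torques, N m; "tcp_pos": TCP position; "eef_rot": TCP orientation; "force": force on the tool from outside, world axes, zero at the start; "wrist_torque": the same for the moment, N m; "opening": finger opening in m.
Only numpy, scipy, OpenCV 4.12 (cv2) and the standard library are available. Lean on these libraries where they do the work, as an engineer would, in place of code of your own. Each camera call takes 0.05 s, during which the arm holds its last target. There are 200 camera calls.

### The job

Lay all the loose tool handles on the bench into the cradles of the press carriage, one per cradle, push the carriage in by its red bar until its spring detent clicks home, set the feed lever in line with the red pointer, then press the pedal right down to its stop and let it up. Then bring the lever back to idle against its stop nearest the robot, draw the carriage fully back out, and lay the marked handles flat and side by side on the floor of the blue tray, leaving the yellow glue bottle and the steel tin where they stand.

Things in the scene. Friction and masses are not known exactly. Their poses are not given: they have to be found in the camera images.
- handle_0: tool handle, light wood with brass ferrule: rounded square bar 110 mm long overall (along its x), barrel 30 x 30 x 92 mm, ferrule 24 mm thick, 18 mm long at +x; 85 g. Origin mid-length, mid-section: 15 mm above what it lies on. Starts lying on the bench right of the press (-y). Two or three of the four are present; the absent read None from the start
- handle_1: tool handle, brown wood with brass ferrule: rounded square bar 110 mm long overall (along its x), barrel 30 x 30 x 92 mm, ferrule 24 mm thick, 18 mm long at +x; 85 g. Origin mid-length, mid-section: 15 mm above what it lies on. Starts lying on the bench right of the press (-y). Two or three of the four are present; the absent read None from the start
- handle_2: tool handle, red with brass ferrule: rounded square bar 110 mm long overall (along its x), barrel 30 x 30 x 92 mm, ferrule 24 mm thick, 18 mm long at +x; 85 g. Origin mid-length, mid-section: 15 mm above what it lies on. Starts lying on the bench right of the press (-y). Two or three of the four are present; the absent read None from the start
- handle_3: tool handle, white with brass ferrule: rounded square bar 110 mm long overall (along its x), barrel 30 x 30 x 92 mm, ferrule 24 mm thick, 18 mm long at +x; 85 g. Origin mid-length, mid-section: 15 mm above what it lies on. Starts lying on the bench right of the press (-y). Two or three of the four are present; the absent read None from the start
- carriage (a joint): slide of the press carriage along the press's x axis, m: 0 = fully out (loading, near the robot), 0.24 = end stop inside. Friction about 1.5 N. The spring detent acts from 0.222 on: it resists up to about 10 N before 0.2315, then snaps the carriage on to 0.24 and holds it (about 10 N to pull it off). Home and engaged means past 0.235
- carriage_bar (a point): middle of the red crossbar at the carriage's near end, to push and pull it: lies along point y, 16 mm thick, 60 mm clear between its posts, 85 mm above the bench, 51 above the deck. Site x = slide inwards (away from the robot), z up. 55 mm free beyond it to a handle in the first cradle. The green press head starts 310 mm beyond the bar when out (70 when home), underside at 140 mm, top 245 mm
- carriage_mid (a point): where the centre of a handle lies when it rests in the middle cradle, 61 mm above the bench; axes as carriage_bar
- cradle_0 (a point): first (nearest the robot) cradle: centre of a handle resting in it, 61 mm above the bench; 62 mm apart. The handle lies along point y, either way, on two black saddle floors (15 mm below this point, |y| 31 to 53 mm) between orange pins (tops 1 mm above it; 46 mm clear along x) and end walls (tops 5 mm above; 126 mm clear along y). Between the saddles the deck is 27 mm below
- cradle_1 (a point): middle cradle: centre of a handle resting in it, 61 mm above the bench; 62 mm apart. The handle lies along point y, either way, on two black saddle floors (15 mm below this point, |y| 31 to 53 mm) between orange pins (tops 1 mm above it; 46 mm clear along x) and end walls (tops 5 mm above; 126 mm clear along y). Between the saddles the deck is 27 mm below
- cradle_2 (a point): third (farthest) cradle: centre of a handle resting in it, 61 mm above the bench; 62 mm apart. The handle lies along point y, either way, on two black saddle floors (15 mm below this point, |y| 31 to 53 mm) between orange pins (tops 1 mm above it; 46 mm clear along x) and end walls (tops 5 mm above; 126 mm clear along y). Between the saddles the deck is 27 mm below
- lever (a joint): feed lever, hinged about the y axis of its stand, rad: 0 = idle, leaning 0.65 rad from upright towards the stand's -x (the robot's side), against its stop; 1.3 = leaning 0.65 rad away (+x). It stays where it is left (friction about 0.3 N m, 2 to 3 N at the knob). A hard pinch drags on the turning ball and may slip off; it is led well by fingers loosely on both sides of it along the swing
- lever_knob (a point): centre of the lever's black ball knob, 30 mm diameter, 130 mm from the hinge axis, which is 60 mm above the bench: with a = joint value - 0.65 the knob is at height 0.06 + 0.13 cos(a), and 0.13 sin(a) from the hinge along the stand's x. Site y is the hinge axis; the point's frame is the stand's (x level, away from the robot) turned about y by the joint value
- pointer (a joint): angle of the red pointer on the white quadrant on the right side (stand's -y) of the lever, on the same scale and hinge axis as lever, rad. It shows the commanded lever angle, differs from start to start and does not move; the lever is set when the two values agree (within 0.07 rad)
- pointer_tip (a point): red ball at the tip of the pointer, 94 mm from the hinge axis and 38 mm to the -y side of the lever; look only, cannot be touched
- pedal (a joint): spring pedal, rad: 0 = up, 0.24 = stop (down); springs back when released. The plate is hinged at its far end (+x of the pedal) and its free end, nearest the robot, goes down. About 4 N at the pad starts it, about 10 N holds it at the stop
- pedal_pad (a point): point on top of the pedal plate to press, 100 mm from the hinge and 35 mm from the free end, in the middle of the 74 mm wide plate with yellow stripes; about 61 mm above the bench when up and 37 mm when down. The point's x points to the hinge (level when up); the plate slopes 0.12 rad up towards the free end when up and 0.12 rad down when at its stop
- tray: blue open tray for marked handles, outside 230 x 140 x 30 mm (x, y, z), walls and floor 5 mm, origin at the centre of its underside; it is heavy and does not move. Room for three handles side by side lying along its y, 60 mm apart along x
- glue: bystander: yellow bottle, 60 mm diameter, 160 mm tall, standing, origin under its centre
- tin: bystander: steel can, 72 mm diameter, 90 mm tall, standing, origin under its centre
Mind the look-alikes: they are no part of the job. What is shaped like the part that bears lever but pink is not meant.

How it is judged:
On the way, in this order (a step that is already met when the one before it is completed fails the run):
1. every handle lies in a cradle of the carriage, released, with the carriage still out (x of handle_0 in the frame of carriage_mid between -0.08 and 0.08 m and y of handle_0 in the frame of carriage_mid between -0.015 and 0.015 m and z of handle_0 in the frame of carriage_mid between -0.007 and 0.007 m and angle between the x axis of each of handle_0, handle_1, handle_2, handle_3 and the y axis of carriage_mid, either way round below 0.2 rad and x of handle_1 in the frame of carriage_mid between -0.08 and 0.08 m and y of handle_1 in the frame of carriage_mid between -0.015 and 0.015 m and z of handle_1 in the frame of carriage_mid between -0.007 and 0.007 m and x of handle_2 in the frame of carriage_mid between -0.08 and 0.08 m and y of handle_2 in the frame of carriage_mid between -0.015 and 0.015 m and z of handle_2 in the frame of carriage_mid between -0.007 and 0.007 m and x of handle_3 in the frame of carriage_mid between -0.08 and 0.08 m and y of handle_3 in the frame of carriage_mid between -0.015 and 0.015 m and z of handle_3 in the frame of carriage_mid between -0.007 and 0.007 m and contact force between the fingers and handle_0 below 0.3 N and contact force between the fingers and handle_1 below 0.3 N and contact force between the fingers and handle_2 below 0.3 N and contact force between the fingers and handle_3 below 0.3 N and value of joint carriage below 0.03 m), for 0.2 s.
2. the carriage is pushed in past its detent with the handles in their cradles (x of handle_0 in the frame of carriage_mid between -0.08 and 0.08 m and y of handle_0 in the frame of carriage_mid between -0.015 and 0.015 m and z of handle_0 in the frame of carriage_mid between -0.007 and 0.007 m and angle between the x axis of each of handle_0, handle_1, handle_2, handle_3 and the y axis of carriage_mid, either way round below 0.2 rad and x of handle_1 in the frame of carriage_mid between -0.08 and 0.08 m and y of handle_1 in the frame of carriage_mid between -0.015 and 0.015 m and z of handle_1 in the frame of carriage_mid between -0.007 and 0.007 m and x of handle_2 in the frame of carriage_mid between -0.08 and 0.08 m and y of handle_2 in the frame of carriage_mid between -0.015 and 0.015 m and z of handle_2 in the frame of carriage_mid between -0.007 and 0.007 m and x of handle_3 in the frame of carriage_mid between -0.08 and 0.08 m and y of handle_3 in the frame of carriage_mid between -0.015 and 0.015 m and z of handle_3 in the frame of carriage_mid between -0.007 and 0.007 m and value of joint carriage above 0.235 m), for 0.2 s.
3. the lever is in line with the red pointer (within 0.07 rad), let go (value of joint carriage above 0.235 m and angle between the z axis of lever_knob and the z axis of pointer_tip, either way round below 0.07 rad and contact force between the fingers and lever below 0.3 N), for 0.3 s.
4. the pedal is pressed to its stop, with carriage home and lever at the pointer (value of joint carriage above 0.235 m and angle between the z axis of lever_knob and the z axis of pointer_tip, either way round below 0.07 rad and value of joint pedal above 0.225 rad), for 0.1 s.
5. the pedal is up again and the lever is back at idle (value of joint pedal below 0.04 rad and value of joint lever below 0.07 rad), for 0.2 s.
6. the carriage is drawn fully out (value of joint carriage below 0.015 m), for 0.2 s.
At the end, for the whole second after the job is handed in: Every handle present lies flat on the tray floor (centre inside the tray and less than 30 mm above its underside), released and at rest; carriage out (below 0.02 m), lever at idle (below 0.07 rad), pedal up (all of step 5 and x of handle_0 in the frame of tray between -0.105 and 0.105 m and y of handle_0 in the frame of tray between -0.06 and 0.06 m and z of handle_0 in the frame of tray between 0.01 and 0.03 m and linear speed of each of handle_0, handle_1, handle_2, handle_3 below 0.02 m/s and x of handle_1 in the frame of tray between -0.105 and 0.105 m and y of handle_1 in the frame of tray between -0.06 and 0.06 m and z of handle_1 in the frame of tray between 0.01 and 0.03 m and x of handle_2 in the frame of tray between -0.105 and 0.105 m and y of handle_2 in the frame of tray between -0.06 and 0.06 m and z of handle_2 in the frame of tray between 0.01 and 0.03 m and x of handle_3 in the frame of tray between -0.105 and 0.105 m and y of handle_3 in the frame of tray between -0.06 and 0.06 m and z of handle_3 in the frame of tray between 0.01 and 0.03 m and contact force between the fingers and handle_0 below 0.3 N and contact force between the fingers and handle_1 below 0.3 N and contact force between the fingers and handle_2 below 0.3 N and contact force between the fingers and handle_3 below 0.3 N and value of joint carriage below 0.02 m); the robot touches nothing.
It fails at once if the glue bottle or the tin was moved more than 50 mm (distance of any of glue, tin from where it was at the start of the episode above 0.05 m).
Of handle_0, handle_1, handle_2, handle_3 only 2 to 3 are there at a start; the rules pass over those that are not, and their reading is None.
At some moment in a run one of handle_0, handle_1, handle_2, handle_3 may be knocked a few centimetres aside while the robot is not near it.
Once in a run the grip may slacken for a moment while it holds something.
It also fails if it takes over 210 s, if anything falls off the work surface, if the arm or the gripper's body presses on something with over 40 N, if the wrist force passes 120 N, or if a joint passes its speed limit or range.

## Working session

There is one attempt and no reset: what is moved stays moved. The work goes in short steps, Python scripts to look and compute and a shell command to move; the robot and the scene stay as the last step left them, time stands still between calls to the robot, and variables do not carry over. Pictures are saved under pics/ and viewed, about 12 in all and at most 16, crops included, and the job is handed in when it is done.

```bash
mkdir -p pics; ls; cat > h.py <<'E'
import numpy as np, cv2
from workcell import arm
from scipy.spatial.transform import Rotation as R
def w(cam,p):
    c=arm.camera_params(cam); M=R.from_rotvec(np.ravel(c['rvec'])).as_matrix()
    return M.T@(np.array(p)-np.ravel(c['tvec']))
def pix(cam,p):
    c=arm.camera_params(cam)
    return cv2.projectPoints(np.array([p],float),np.array(c['rvec'],float),np.array(c['tvec'],float),np.array(c['camera_matrix'],float),None)[0].ravel()
def ray(cam,u,v,z):
    c=arm.camera_params(cam); M=R.from_rotvec(np.ravel(c['rvec'])).as_matrix()
    o=-M.T@np.ravel(c['tvec']); d=M.T@np.linalg.inv(np.array(c['camera_matrix']))@[u,v,1]
    return o+d*(z-o[2])/d[2]
def lm(cam,t,f='landmark_of'):
    return [(round(r['p'],2),w(cam,r['at']).round(4).tolist()) for r in getattr(arm,f)(cam,t) if r['p']>.15]
def st():
    s=arm.sense(); T=R.from_rotvec(s['eef_rot']).as_matrix()
    return s,T
def go(p,yaw=None,tcp=None):
    "delta in tool cm to reach TCP p, pointing down with tool x axis at yaw (mod pi)"
    s,T=st(); d=T.T@(np.array(p)-s['tcp_pos'])*100
    out=d.round(2).tolist()
    if yaw is not None:
        best=None
        for k in (0,np.pi):
            a=yaw+k; x=[np.cos(a),np.sin(a),0]; z=[0,0,-1]; y=np.cross(z,x)
            r=R.from_matrix(T.T@np.column_stack([x,y,z])).as_rotvec()
            if best is None or np.linalg.norm(r)<np.linalg.norm(best): best=r
        out=(out,best.round(3).tolist())
    return out
E
python3 - <<'E'
from h import *
print(arm.sense(),arm.grip_depth)
a=arm.camera('scene');b=arm.camera('top')
cv2.imwrite('pics/a.png',a);cv2.imwrite('pics/b.png',b)
for c in ('top','scene'):
  for t in ['handle_0','handle_1','handle_2','handle_3','carriage_bar','carriage_mid','cradle_0','cradle_2','lever_knob','pointer_tip','pedal_pad','tray','glue','tin']:
    print(c,t,lm(c,t))
E
```

```text
pics
{'time_s': 0.0, 'joint_pos': array([-8.33302236e-01,  4.08349645e-02,  8.37757011e-02, -4.79485481e-04,
       -1.61553234e+00, -3.33728158e-01]), 'dq': array([ 0.00127744, -0.00012614,  0.00082921,  0.00022322,  0.00076818,
       -0.00079362]), 'joint_efforts': array([ 1.33303542e-04, -3.68201280e+01,  3.47411549e+01,  6.93231449e+00,
       -5.47342905e-03,  2.36813167e-05]), 'tcp_pos': array([ 0.23568315, -0.55139307,  0.23024334]), 'eef_rot': array([-1.72997374e+00, -2.62042170e+00, -1.42546501e-03]), 'force': array([0.282411 , 0.2250968, 0.3818591]), 'wrist_torque': array([ 0.00699173, -0.03594251,  0.01297551]), 'opening': 0.08534266817013998} 0.0187
top handle_0 [(0.71, [0.5806, -0.3709, 0.013]), (0.71, [0.3962, -0.2005, 0.0193])]
top handle_1 [(0.71, [0.5806, -0.3709, 0.013]), (0.71, [0.3962, -0.2005, 0.0193])]
top handle_2 [(0.71, [0.5806, -0.3709, 0.013]), (0.71, [0.3962, -0.2005, 0.0193])]
top handle_3 [(0.71, [0.5806, -0.3709, 0.013]), (0.71, [0.3962, -0.2005, 0.0193])]
top carriage_bar [(0.37, [0.6389, -0.0159, 0.0577])]
top carriage_mid [(0.62, [0.5789, -0.0099, 0
[... 1255 characters left out ...]
119, 0.0605]), (0.73, [0.6323, -0.0114, 0.0607]), (0.7, [0.5105, -0.0119, 0.0642])]
scene cradle_2 [(0.85, [0.5738, -0.0119, 0.0605]), (0.73, [0.6323, -0.0114, 0.0607]), (0.7, [0.5105, -0.0119, 0.0642])]
scene lever_knob [(0.59, [0.2065, 0.4577, 0.1662]), (0.54, [0.5981, 0.5467, 0.1599]), (0.48, [0.4878, 0.1924, 0.1774])]
scene pointer_tip [(0.53, [0.2353, 0.4196, 0.1367]), (0.4, [0.5542, 0.1539, 0.1542]), (0.4, [0.617, 0.5089, 0.1381])]
scene pedal_pad [(0.75, [0.4075, 0.3175, 0.0651]), (0.49, [0.4356, -0.0122, 0.0883])]
scene tray [(0.69, [0.59, -0.1828, -0.0007])]
scene glue [(0.94, [0.6121, 0.3704, -0.0003]), (0.51, [0.5831, -0.3714, 0.015])]
scene tin [(0.83, [0.6642, -0.4413, 0.0004])]
```

View pics/a.png

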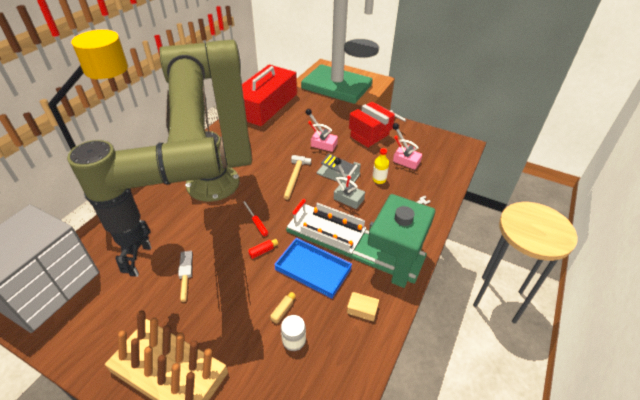

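View pics/b.png

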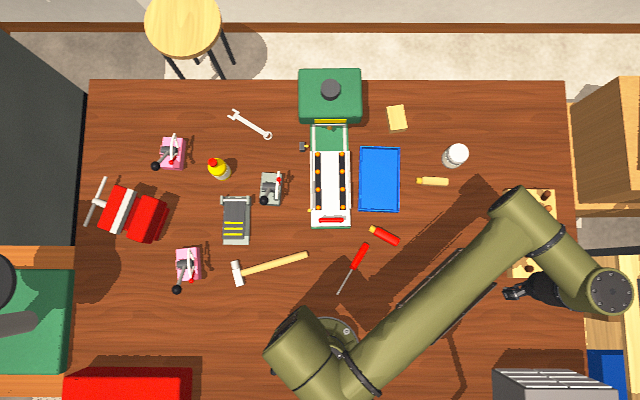

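```bash
cat >> h.py <<'E'
def mask_pts(cam,m,z):
    v,u=np.nonzero(m); return np.array([ray(cam,a,b,z)[:2] for a,b in zip(u,v)],np.float32)
def rects(cam,t,z,pmin=.15):
    for r in getattr(arm,'cut_out')(cam,t):
        if r['p']<pmin: continue
        P=mask_pts(cam,r['pixels'],z); b=cv2.boxPoints(cv2.minAreaRect(P))
        e=[b[1]-b[0],b[2]-b[1]]; L=max(e,key=np.linalg.norm)
        C=np.cov(P.T); ev=np.linalg.eigh(C)[1][:,1]
        print(t,round(r['p'],2),b.mean(0).round(4),'mean',P.mean(0).round(4),'dims',[round(float(np.linalg.norm(x)),3) for x in e],'yaw',round(float(np.arctan2(L[1],L[0])),3),'pca',round(float(np.arctan2(ev[1],ev[0])),3))
E
python3 - <<'E'
from h import *
for c in('top','scene'):
  arm.camera(c); rects(c,'handle_0',.022)
rects('top','tray',.03); rects('top','carriage',.05); rects('top','pedal',.05);rects('top','lever',.06)
a=arm.camera('scene'); cv2.imwrite('pics/c.png',cv2.resize(a[130:300,200:440],None,fx=3,fy=3,interpolation=cv2.INTER_CUBIC))
for y in(-.13,-.015,.1):print(pix('top',[.43,y,.085]))
E
```

```text
handle_0 0.79 [ 0.5822 -0.37  ] mean [ 0.5821 -0.3721] dims [0.112, 0.036] yaw -1.565 pca 1.547
handle_0 0.61 [ 0.3924 -0.2011] mean [ 0.3914 -0.2024] dims [0.033, 0.112] yaw 1.086 pca 1.091
handle_0 0.88 [ 0.5847 -0.3741] mean [ 0.585  -0.3779] dims [0.04, 0.121] yaw 1.524 pca 1.55
handle_0 0.61 [ 0.3944 -0.2052] mean [ 0.3933 -0.2102] dims [0.044, 0.111] yaw 1.089 pca 1.093
tray 0.87 [ 0.5887 -0.1835] mean [ 0.5871 -0.1846] dims [0.234, 0.144] yaw -0.039 pca 3.105
carriage 0.81 [ 0.5499 -0.0136] mean [ 0.5489 -0.014 ] dims [0.262, 0.136] yaw -0.004 pca -3.123
pedal 0.63 [ 0.5768 -0.3642] mean [ 0.5768 -0.3664] dims [0.033, 0.113] yaw 1.52 pca 1.529
lever 0.66 [0.5213 0.208 ] mean [0.5146 0.2067] dims [0.061, 0.029] yaw -0.155 pca 2.745
lever 0.6 [0.2355 0.4768] mean [0.2289 0.4836] dims [0.093, 0.031] yaw -0.445 pca 2.842
lever 0.42 [0.6389 0.5693] mean [0.6343 0.5749] dims [0.079, 0.033] yaw -0.74 pca 2.458
[364.60186059 222.03938206]
[329.74469305 221.81389102]
[294.91528753 221.58857956]
```

View pics/c.png

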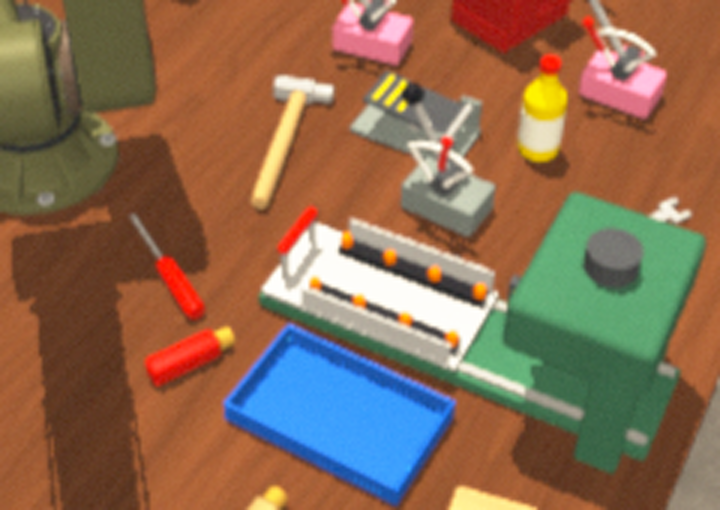

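```bash
python3 - <<'E'
from h import *
print(go([.55,-.371,.2],-0.02))
E
```

```text
([4.27, 36.0, 3.13], [0.0, -0.0, -1.147])
```

```bash
python3 -m inch '[{"delta_pos":[1,9,0.8],"turn":[0,0,-0.28]},{"delta_pos":[2,18,1.5],"turn":[0,0,-0.57]},{"delta_pos":[3.2,27,2.4],"turn":[0,0,-0.86]},{"delta_pos":[4.3,36,3.1],"turn":[0,0,-1.15]},{"delta_pos":[4.3,36,3.1],"turn":[0,0,-1.15]},{"delta_pos":[4.3,36,3.1],"turn":[0,0,-1.15]},{"delta_pos":[4.3,36,3.1],"turn":[0,0,-1.15]},{"delta_pos":[4.3,36,3.1],"turn":[0,0,-1.15]},{"delta_pos":[4.3,36,3.1],"turn":[0,0,-1.15]},{"delta_pos":[4.3,36,3.1],"turn":[0,0,-1.15]}]' 1 40
python3 - <<'E'
from h import *
i=arm.camera('wrist'); cv2.imwrite('pics/d.png',i)
print(lm('wrist','handle_0')); rects('wrist','handle_0',.025)
arm.camera('top');print(lm('top','handle_0'),lm('top','lever_knob'),lm('top','pointer_tip'))
print(go([.581,-.371,.1],-0.02))
E
```

```text
time_s: 2.78
tcp_pos: [0.5537, -0.3669, 0.1977]
eef_rot: [-0.009, -3.139, -0.003]
force: [-0.6, -0.5, -0.5]
opening: 0.0854
[(0.7, [0.578, -0.3704, 0.0215])]
handle_0 0.81 [ 0.3934 -0.2062] mean [ 0.3772 -0.2352] dims [0.045, 0.114] yaw 1.084 pca 1.086Traceback (most recent call last):
  File "<stdin>", line 3, in <module>
  File "h.py", line 36, in rects
    P=mask_pts(cam,r['pixels'],z); b=cv2.boxPoints(cv2.minAreaRect(P))
  File "h.py", line 32, in mask_pts
    v,u=np.nonzero(m); return np.array([ray(cam,a,b,z)[:2] for a,b in zip(u,v)],np.float32)
                                        ~~~^^^^^^^^^^^
  File "h.py", line 11, in ray
    c=arm.camera_params(cam); M=R.from_rotvec(np.ravel(c['rvec'])).as_matrix()
ValueError: time passes only in moves, steps and waits
```

View pics/d.png

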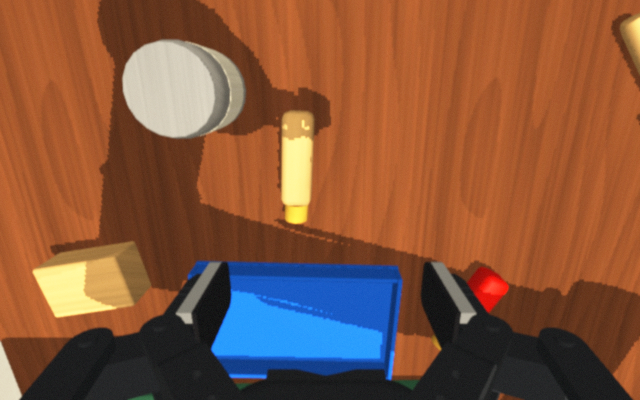

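```bash
python3 - <<'E'
s=open('h.py').read()
a=s.index('def mask_pts');b=s.index('def rects')
s=s[:a]+'''def mask_pts(cam,m,z):
    v,u=np.nonzero(m); c=arm.camera_params(cam); M=R.from_rotvec(np.ravel(c['rvec'])).as_matrix()
    o=-M.T@np.ravel(c['tvec']); d=M.T@np.linalg.inv(np.array(c['camera_matrix']))@np.array([u,v,np.ones_like(u)])
    return (o[:,None]+d*(z-o[2])/d[2])[:2].T.astype(np.float32)
'''+s[b:]
open('h.py','w').write(s)
E
python3 - <<'E'
from h import *
arm.camera('wrist'); rects('wrist','handle_0',.025,.05)
print(go([.58,-.371,.1],-0.02),go([.58,-.371,.006],-0.02))
arm.camera('top');print(lm('top','handle_0'),lm('top','lever_knob'),lm('top','pointer_tip'))
E
```

```text
handle_0 0.78 [ 0.3953 -0.2058] mean [ 0.3801 -0.2342] dims [0.044, 0.115] yaw 1.095 pca 1.062
handle_0 0.68 [ 0.581  -0.3729] mean [ 0.581  -0.3772] dims [0.031, 0.112] yaw 1.505 pca 1.508
([-3.07, 0.11, 10.08], [-0.0, 0.0, 0.001]) ([-3.07, 0.11, 19.48], [-0.0, 0.0, 0.001])
[(0.62, [0.5823, -0.3733, 0.0161])] [(0.69, [0.2095, 0.4561, 0.1609]), (0.61, [0.6009, 0.5415, 0.1637]), (0.57, [0.6421, -0.0146, 0.0601]), (0.45, [0.4827, 0.1941, 0.1772])] [(0.43, [0.2394, 0.4207, 0.1371]), (0.39, [0.616, 0.5015, 0.1343]), (0.32, [0.5771, -0.0139, 0.0638]), (0.21, [0.593, -0.1889, -0.0028])]
```

```bash
python3 -m inch '[{"delta_pos":[-3.1,0.2,4],"turn":[0,0,0.03]},{"delta_pos":[-3.1,0.2,8],"turn":[0,0,0.03]},{"delta_pos":[-3.1,0.2,12],"turn":[0,0,0.03]},{"delta_pos":[-3.1,0.2,15],"turn":[0,0,0.03]},{"delta_pos":[-3.1,0.2,17],"turn":[0,0,0.03]},{"delta_pos":[-3.1,0.2,18.5],"turn":[0,0,0.03]},{"delta_pos":[-3.1,0.2,19.4],"turn":[0,0,0.03]},{"delta_pos":[-3.1,0.2,19.4],"turn":[0,0,0.03]},{"delta_pos":[-3.1,0.2,19.4],"turn":[0,0,0.03]}]' 0.4
python3 -m inch '[{"delta_pos":[0,0,0],"turn":[0,0,0]},{"delta_pos":[0,0,0],"turn":[0,0,0]},{"delta_pos":[0,0,0],"turn":[0,0,0]},{"delta_pos":[0,0,0],"turn":[0,0,0]},{"delta_pos":[0,0,0],"turn":[0,0,0]},{"delta_pos":[0,0,0],"turn":[0,0,0]},{"delta_pos":[0,0,0],"turn":[0,0,0]},{"delta_pos":[0,0,0],"turn":[0,0,0]}]' -1 50
python3 -m inch '[{"delta_pos":[0,0,-3],"turn":[0,0,0]},{"delta_pos":[0,0,-6],"turn":[0,0,0]},{"delta_pos":[0,0,-10],"turn":[0,0,0]},{"delta_pos":[0,0,-13],"turn":[0,0,0]},{"delta_pos":[0,0,-13],"turn":[0,0,0]},{"delta_pos":[0,0,-13],"turn":[0,0,0]}]'
python3 - <<'E'
from h import *
print(arm.sense()['opening'],go([.637,-.0145,.15],0))
E
```

```text
time_s: 3.98
tcp_pos: [0.5804, -0.3705, 0.0075]
eef_rot: [0.077, 3.14, -0.001]
force: [-0.2, 0.2, 1.0]
opening: 0.0598
time_s: 4.65
tcp_pos: [0.5815, -0.371, 0.0097]
eef_rot: [0.076, 3.137, -0.004]
force: [-0.5, 0.5, 6.5]
opening: 0.0288
time_s: 5.15
tcp_pos: [0.582, -0.3711, 0.1428]
eef_rot: [0.076, 3.132, -0.006]
force: [-0.0, -0.1, -1.2]
opening: 0.0288
0.028794901358676572 ([-3.76, 35.88, -0.81], [-0.004, 0.009, -0.049])
```

```bash
python3 -m inch '[{"delta_pos":[-1,4,-1],"turn":[0,0,-0.05]},{"delta_pos":[-2,8,-1],"turn":[0,0,-0.05]},{"delta_pos":[-3,12,-1],"turn":[0,0,-0.05]},{"delta_pos":[-3.8,16,-1],"turn":[0,0,-0.05]},{"delta_pos":[-3.8,20,-1],"turn":[0,0,-0.05]},{"delta_pos":[-3.8,24,-1],"turn":[0,0,-0.05]},{"delta_pos":[-3.8,28,-1],"turn":[0,0,-0.05]},{"delta_pos":[-3.8,32,-1],"turn":[0,0,-0.05]},{"delta_pos":[-3.8,35,-1],"turn":[0,0,-0.05]},{"delta_pos":[-3.8,35.9,-1],"turn":[0,0,-0.05]}]'
python3 -m inch '[{"delta_pos":[0,0,0],"turn":[0,0,0]},{"delta_pos":[0,0,0],"turn":[0,0,0]},{"delta_pos":[0,0,0],"turn":[0,0,0]}]'
python3 - <<'E'
from h import *
print(arm.sense()['opening'],go([.638,-.0145,.057],0))
arm.camera('top');print(lm('top','handle_0'),lm('top','cradle_0'))
i=arm.camera('wrist');cv2.imwrite('pics/e.png',i);print(lm('wrist','handle_0'),lm('wrist','cradle_0'))
i=arm.camera('scene');print(lm('scene','handle_0'),lm('scene','cradle_0'))
E
```

```text
time_s: 5.98
tcp_pos: [0.6367, -0.01, 0.1498]
eef_rot: [-0.008, 3.136, -0.005]
force: [1.2, -0.0, -0.7]
opening: 0.0287
time_s: 6.23
tcp_pos: [0.6363, -0.0109, 0.1489]
eef_rot: [-0.007, 3.137, -0.005]
force: [0.3, -0.6, 0.3]
opening: 0.0289
0.02891221434648681 ([-0.13, -0.33, 9.19], [-0.003, 0.004, 0.004])
[(0.66, [0.3939, -0.2014, 0.0148]), (0.61, [0.5159, -0.018, 0.0586]), (0.51, [0.638, -0.0104, 0.1512])] [(0.83, [0.5741, -0.0126, 0.0671]), (0.82, [0.6389, -0.0156, 0.0588]), (0.57, [0.5179, -0.0159, 0.0606])]
[(0.76, [0.6371, -0.0074, 0.1582])] [(0.94, [0.5765, -0.0127, 0.0607]), (0.88, [0.5158, -0.0123, 0.0601])]
[(0.56, [0.3859, -0.2041, 0.0141]), (0.46, [0.6377, -0.0126, 0.154])] [(0.96, [0.5095, -0.013, 0.0627]), (0.63, [0.3863, -0.2036, 0.0135]), (0.62, [0.6354, -0.0132, 0.0632]), (0.61, [0.573, -0.012, 0.0632])]
```

View pics/e.png

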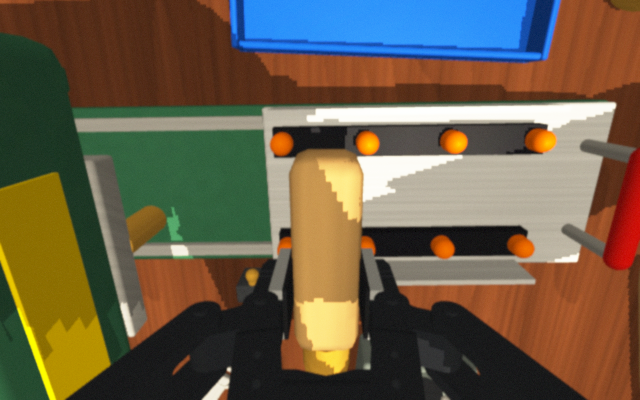

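```bash
python3 -m inch '[{"delta_pos":[-0.1,-0.3,2],"turn":[0,0,0]},{"delta_pos":[-0.1,-0.3,4],"turn":[0,0,0]},{"delta_pos":[-0.1,-0.3,6],"turn":[0,0,0]},{"delta_pos":[-0.1,-0.3,7.5],"turn":[0,0,0]},{"delta_pos":[-0.1,-0.3,8.6],"turn":[0,0,0]},{"delta_pos":[-0.1,-0.3,9.2],"turn":[0,0,0]},{"delta_pos":[-0.1,-0.3,9.2],"turn":[0,0,0]},{"delta_pos":[-0.1,-0.3,9.2],"turn":[0,0,0]}]'
python3 -m inch '[{"delta_pos":[0,0,0],"turn":[0,0,0]},{"delta_pos":[0,0,0],"turn":[0,0,0]},{"delta_pos":[0,0,0],"turn":[0,0,0]},{"delta_pos":[0,0,-2],"turn":[0,0,0]},{"delta_pos":[0,0,-5],"turn":[0,0,0]},{"delta_pos":[0,0,-9],"turn":[0,0,0]},{"delta_pos":[0,0,-12],"turn":[0,0,0]},{"delta_pos":[0,0,-12],"turn":[0,0,0]}]' 0.2
python3 - <<'E'
from h import *
arm.camera('top');print(lm('top','handle_0'));rects('top','handle_0',.022)
i=arm.camera('scene');print(lm('scene','handle_0'))
print(go([.391,-.202,.15],1.09-np.pi/2))
E
```

```text
time_s: 7.35
tcp_pos: [0.6387, -0.0136, 0.0588]
eef_rot: [-0.007, 3.134, -0.005]
force: [-0.3, -1.0, -0.5]
opening: 0.029
time_s: 8.02
tcp_pos: [0.6408, -0.0137, 0.1885]
eef_rot: [-0.007, 3.121, -0.005]
force: [0.2, -0.5, 2.1]
opening: 0.051
[(0.8, [0.3949, -0.2029, 0.0174])]
handle_0 0.65 [ 0.3922 -0.1985] mean [ 0.3922 -0.2   ] dims [0.035, 0.111] yaw 1.039 pca 1.077
handle_0 0.63 [0.443  0.3158] mean [0.4418 0.3165] dims [0.073, 0.13] yaw 0.031 pca -3.117
handle_0 0.45 [ 0.6482 -0.0154] mean [ 0.6496 -0.0172] dims [0.109, 0.036] yaw -1.565 pca 1.551
[(0.71, [0.6384, -0.0102, 0.0627]), (0.71, [0.3873, -0.202, 0.0159]), (0.53, [0.5137, -0.0124, 0.0601])]
([24.73, -18.76, 2.67], [-0.002, 0.006, 0.485])
```

```bash
python3 -m inch '[{"delta_pos":[4,-3,0],"turn":[0,0,0.12]},{"delta_pos":[7.5,-5.8,0.8],"turn":[0,0,0.24]},{"delta_pos":[11,-8.5,1.6],"turn":[0,0,0.36]},{"delta_pos":[14.5,-11.2,2.4],"turn":[0,0,0.48]},{"delta_pos":[18,-13.8,2.6],"turn":[0,0,0.48]},{"delta_pos":[21.5,-16.5,2.6],"turn":[0,0,0.48]},{"delta_pos":[24.7,-18.8,2.6],"turn":[0,0,0.48]},{"delta_pos":[24.7,-18.8,2.6],"turn":[0,0,0.48]},{"delta_pos":[24.7,-18.8,2.6],"turn":[0,0,0.48]},{"delta_pos":[24.7,-18.8,2.6],"turn":[0,0,0.48]}]'
python3 - <<'E'
from h import *
i=arm.camera('wrist');cv2.imwrite('pics/f.png',i);print(lm('wrist','handle_0'));rects('wrist','handle_0',.025,.05)
print(go([.391,-.202,.008],1.09-np.pi/2))
E
```

```text
time_s: 9.1
tcp_pos: [0.3904, -0.2029, 0.1501]
eef_rot: [0.741, 3.047, -0.003]
force: [0.5, 0.4, -0.2]
opening: 0.051
[(0.62, [0.3926, -0.1978, 0.0171])]
handle_0 0.65 [ 0.3917 -0.1997] mean [ 0.3896 -0.2044] dims [0.029, 0.111] yaw 1.08 pca 1.071
([0.12, -0.02, 14.21], [-0.001, 0.005, 0.006])
```

View pics/f.png

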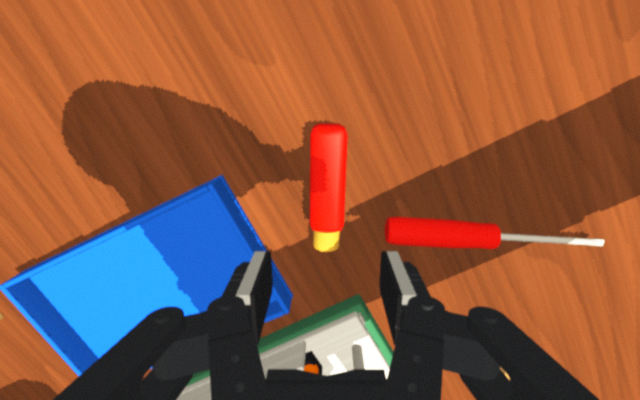

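```bash
python3 -m inch '[{"delta_pos":[0,0.3,4],"turn":[0,0,0]},{"delta_pos":[0,0.3,8],"turn":[0,0,0]},{"delta_pos":[0,0.3,10.5],"turn":[0,0,0]},{"delta_pos":[0,0.3,12.5],"turn":[0,0,0]},{"delta_pos":[0,0.3,13.6],"turn":[0,0,0]},{"delta_pos":[0,0.3,14],"turn":[0,0,0]},{"delta_pos":[0,0.3,14],"turn":[0,0,0]},{"delta_pos":[0,0.3,14],"turn":[0,0,0]}]'
python3 -m inch '[{"delta_pos":[0,0,0],"turn":[0,0,0]},{"delta_pos":[0,0,0],"turn":[0,0,0]},{"delta_pos":[0,0,0],"turn":[0,0,0]},{"delta_pos":[0,0,0],"turn":[0,0,0]},{"delta_pos":[0,0,0],"turn":[0,0,0]},{"delta_pos":[0,0,0],"turn":[0,0,0]},{"delta_pos":[0,0,0],"turn":[0,0,0]}]' -1 50
python3 -m inch '[{"delta_pos":[0,0,-3],"turn":[0,0,0]},{"delta_pos":[0,0,-6],"turn":[0,0,0]},{"delta_pos":[0,0,-10],"turn":[0,0,0]},{"delta_pos":[0,0,-14],"turn":[0,0,0]},{"delta_pos":[0,0,-14],"turn":[0,0,0]},{"delta_pos":[0,0,-14],"turn":[0,0,0]}]'
python3 - <<'E'
from h import *
print(arm.sense()['opening'],go([.514,-.0135,.15],0))
arm.camera('top');print(lm('top','handle_0'))
E
```

```text
time_s: 9.92
tcp_pos: [0.3945, -0.1997, 0.0112]
eef_rot: [0.736, 3.048, -0.004]
force: [-0.7, -0.3, 0.6]
opening: 0.051
time_s: 10.5
tcp_pos: [0.3959, -0.2, 0.0132]
eef_rot: [0.735, 3.045, -0.004]
force: [0.6, 1.8, 5.9]
opening: 0.0286
time_s: 11.0
tcp_pos: [0.396, -0.1994, 0.1561]
eef_rot: [0.734, 3.039, -0.002]
force: [0.1, 0.5, -1.7]
opening: 0.029
0.02898418565325316 ([-2.0, 21.93, 0.69], [-0.001, 0.015, -0.474])
[(0.74, [0.6388, -0.0171, 0.06])]
```

```bash
python3 -m inch '[{"delta_pos":[-0.4,4,0],"turn":[0,0,-0.1]},{"delta_pos":[-0.8,8,0],"turn":[0,0,-0.2]},{"delta_pos":[-1.2,12,0],"turn":[0,0,-0.3]},{"delta_pos":[-1.6,16,0.3],"turn":[0,0,-0.4]},{"delta_pos":[-2,19,0.3],"turn":[0,0.01,-0.475]},{"delta_pos":[-2,21.9,0.6],"turn":[0,0.01,-0.475]},{"delta_pos":[-2,21.9,0.6],"turn":[0,0.01,-0.475]},{"delta_pos":[-2,21.9,0.6],"turn":[0,0.01,-0.475]},{"delta_pos":[-2,21.9,0.6],"turn":[0,0.01,-0.475]}]'
python3 - <<'E'
from h import *
print(arm.sense()['opening'])
arm.camera('top');print(lm('top','handle_0'))
i=arm.camera('wrist');cv2.imwrite('pics/g.png',i);print(lm('wrist','handle_0'),lm('wrist','cradle_0'))
i=arm.camera('scene');print(lm('scene','handle_0'))
print(go([.514,-.0135,.061],0))
E
```

```text
time_s: 11.85
tcp_pos: [0.5115, -0.0136, 0.1453]
eef_rot: [0.002, -3.137, 0.003]
force: [0.1, 0.8, -0.4]
opening: 0.0292
0.029247287332166742
[(0.64, [0.5136, -0.0164, 0.1499])]
[(0.58, [0.6371, -0.0125, 0.0634]), (0.58, [0.51, -0.0152, 0.1519]), (0.16, [0.5737, -0.0132, 0.056])] [(0.86, [0.5743, -0.0111, 0.0635])]
[(0.72, [0.5038, -0.0165, 0.1492]), (0.56, [0.6406, -0.0124, 0.0638])]
([-0.2, 0.04, 8.6], [-0.001, -0.001, 0.0])
```

```bash
python3 -m inch '[{"delta_pos":[-0.2,0.1,3],"turn":[0,0,0]},{"delta_pos":[-0.2,0.1,5],"turn":[0,0,0]},{"delta_pos":[-0.2,0.1,7],"turn":[0,0,0]},{"delta_pos":[-0.2,0.1,8],"turn":[0,0,0]},{"delta_pos":[-0.2,0.1,8.5],"turn":[0,0,0]},{"delta_pos":[-0.2,0.1,8.6],"turn":[0,0,0]},{"delta_pos":[-0.2,0.1,8.6],"turn":[0,0,0]},{"delta_pos":[-0.2,0.1,8.6],"turn":[0,0,0]}]'
python3 -m inch '[{"delta_pos":[0,0,0],"turn":[0,0,0]},{"delta_pos":[0,0,0],"turn":[0,0,0]},{"delta_pos":[0,0,0],"turn":[0,0,0]},{"delta_pos":[0,0,-2],"turn":[0,0,0]},{"delta_pos":[0,0,-5],"turn":[0,0,0]},{"delta_pos":[0,0,-9],"turn":[0,0,0]},{"delta_pos":[0,0,-12],"turn":[0,0,0]},{"delta_pos":[0,0,-12],"turn":[0,0,0]}]' 0.2
python3 - <<'E'
from h import *
print(go([.405,-.0145,.19],0))
E
```

```text
time_s: 12.87
tcp_pos: [0.5148, -0.0128, 0.0624]
eef_rot: [-0.001, 3.141, -0.001]
force: [1.0, 0.0, -0.0]
opening: 0.029
time_s: 13.53
tcp_pos: [0.5175, -0.013, 0.1909]
eef_rot: [-0.001, 3.128, 0.0]
force: [0.6, 0.5, 1.5]
opening: 0.0512
([11.25, -0.15, -0.06], [0.0, 0.013, 0.0])
```

```bash
python3 -m inch '[{"delta_pos":[3,-0.1,0],"turn":[0,0.01,0]},{"delta_pos":[6,-0.1,0],"turn":[0,0.01,0]},{"delta_pos":[8.5,-0.1,0],"turn":[0,0.01,0]},{"delta_pos":[8.5,-0.1,0],"turn":[0,0.01,0]},{"delta_pos":[8.5,-0.1,0],"turn":[0,0.01,0]},{"delta_pos":[8.5,-0.1,0],"turn":[0,0.01,0]}]'
python3 - <<'E'
from h import *
for c in('top','scene','wrist'):
  i=arm.camera(c);cv2.imwrite(f'pics/h{c}.png',i);print(c,lm(c,'handle_0'),lm(c,'carriage_bar'),lm(c,'cradle_0'))
i=cv2.imread('pics/hscene.png');j=cv2.imread('pics/hwrist.png')
cv2.imwrite('pics/h.png',np.vstack([cv2.resize(i[130:300,220:440],(640,400)),j])[:,:][::1])
k=cv2.imread('pics/h.png');cv2.imwrite('pics/h.png',cv2.resize(k,(480,600)))
m=i.astype(int)
print(go([.434,-.0145,.068],0))
E
```

```text
time_s: 14.03
tcp_pos: [0.4328, -0.0139, 0.1901]
eef_rot: [-0.001, 3.138, 0.001]
force: [0.2, -0.7, 0.3]
opening: 0.0514
top [] [(0.92, [0.4395, -0.02, 0.0862])] [(0.97, [0.575, -0.0128, 0.0614]), (0.74, [0.6404, -0.0148, 0.0577]), (0.54, [0.4367, -0.0201, 0.0851])]
scene [(0.7, [0.6388, -0.0139, 0.0623]), (0.53, [0.5117, -0.0165, 0.0583])] [] [(0.92, [0.6349, -0.0134, 0.0625]), (0.72, [0.5124, -0.0131, 0.0627]), (0.56, [0.5749, -0.0131, 0.0609])]
wrist [(0.89, [0.634, -0.0116, 0.0603]), (0.57, [0.5148, -0.0141, 0.0631])] [(0.69, [0.4346, -0.0176, 0.0858])] [(0.87, [0.5752, -0.0105, 0.0604]), (0.41, [0.439, -0.0158, 0.0893])]
([-0.11, -0.05, 12.17], [0.0, 0.003, 0.0])
```

View pics/h.png

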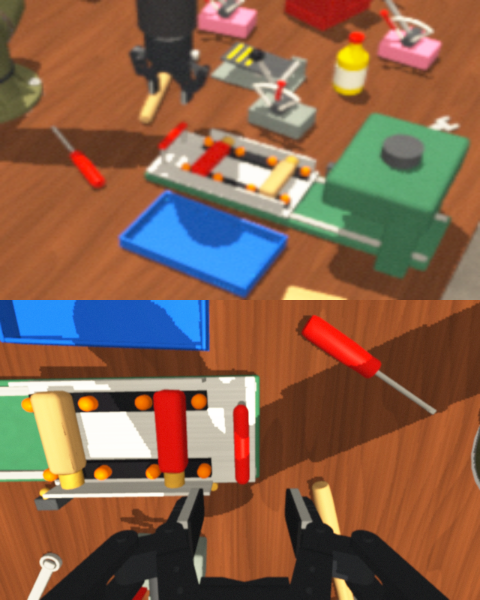

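```bash
python3 -m inch '[{"delta_pos":[-0.2,0,4],"turn":[0,0,0]},{"delta_pos":[-0.2,0,7],"turn":[0,0,0]},{"delta_pos":[-0.2,0,9.5],"turn":[0,0,0]},{"delta_pos":[-0.2,0,11],"turn":[0,0,0]},{"delta_pos":[-0.2,0,12.1],"turn":[0,0,0]},{"delta_pos":[-0.2,0,12.1],"turn":[0,0,0]},{"delta_pos":[-0.2,0,12.1],"turn":[0,0,0]}]'
python3 -m inch '[{"delta_pos":[0,0,0],"turn":[0,0,0]},{"delta_pos":[0,0,0],"turn":[0,0,0]},{"delta_pos":[0,0,0],"turn":[0,0,0]},{"delta_pos":[0,0,0],"turn":[0,0,0]},{"delta_pos":[0,0,0],"turn":[0,0,0]},{"delta_pos":[0,0,0],"turn":[0,0,0]},{"delta_pos":[0,0,0],"turn":[0,0,0]},{"delta_pos":[0,0,0],"turn":[0,0,0]},{"delta_pos":[0,0,0],"turn":[0,0,0]}]' -1 40
```

```text
time_s: 15.22
tcp_pos: [0.4351, -0.0141, 0.0692]
eef_rot: [-0.001, 3.138, -0.001]
force: [0.0, 0.4, 0.1]
opening: 0.0511
time_s: 15.97
tcp_pos: [0.4359, -0.0139, 0.0706]
eef_rot: [-0.001, 3.136, -0.0]
force: [-0.9, 0.8, 5.7]
opening: 0.0147
```

```bash
python3 -m inch '[{"delta_pos":[-0.5,0,0],"turn":[0,0,0]},{"delta_pos":[-1.5,0,0],"turn":[0,0,0]},{"delta_pos":[-3,0,0],"turn":[0,0,0]},{"delta_pos":[-4.5,0,0],"turn":[0,0,0]},{"delta_pos":[-6,0,0],"turn":[0,0,0]},{"delta_pos":[-7.5,0,0],"turn":[0,0,0]},{"delta_pos":[-9,0,0],"turn":[0,0,0]},{"delta_pos":[-10.5,0,0],"turn":[0,0,0]},{"delta_pos":[-11.5,0,0],"turn":[0,0,0]},{"delta_pos":[-12,0,0],"turn":[0,0,0]}]'
```

```text
time_s: 16.8
tcp_pos: [0.5572, -0.0118, 0.0706]
eef_rot: [-0.003, 3.136, 0.005]
force: [-2.4, 9.9, 2.8]
opening: 0.0143
```

```bash
python3 - <<'E'
from h import *
print(arm.sense()['force'],go([.678,-.0145,.07],0))
E
```

```text
[-2.42396518  9.87613363  2.76608754] ([-12.08, -0.29, 0.13], [0.003, 0.006, 0.002])
```

```bash
python3 -m inch '[{"delta_pos":[-1,0.1,0],"turn":[0,0,0]},{"delta_pos":[-2.5,0.2,0],"turn":[0,0,0]},{"delta_pos":[-4,0.25,0],"turn":[0,0,0]},{"delta_pos":[-5.5,0.3,0],"turn":[0,0,0]},{"delta_pos":[-7,0.35,0],"turn":[0,0,0]},{"delta_pos":[-8.5,0.4,0],"turn":[0,0,0]},{"delta_pos":[-9.7,0.45,0],"turn":[0,0,0]}]'
python3 - <<'E'
from h import *
print(arm.sense()['force'],arm.sense()['wrist_torque'],go([.678,-.008,.07],0))
E
```

```text
time_s: 17.38
tcp_pos: [0.6545, -0.0098, 0.0707]
eef_rot: [-0.001, 3.139, -0.002]
force: [-3.7, -7.5, 2.2]
opening: 0.0146
[-3.68560247 -7.46515799  2.20608027] [-2.6321789   0.84966254  0.18590496] ([-2.35, 0.18, 0.08], [-0.001, 0.003, 0.001])
```

```bash
python3 -m inch '[{"delta_pos":[-0.8,-0.05,0],"turn":[0,0,0]},{"delta_pos":[-1.5,-0.05,0],"turn":[0,0,0]},{"delta_pos":[-2.1,-0.05,0],"turn":[0,0,0]},{"delta_pos":[-2.5,-0.05,0],"turn":[0,0,0]},{"delta_pos":[-2.6,-0.05,0],"turn":[0,0,0]},{"delta_pos":[-2.6,-0.05,0],"turn":[0,0,0]},{"delta_pos":[-2.6,-0.05,0],"turn":[0,0,0]}]'
python3 - <<'E'
from h import *
print(arm.sense()['force'])
arm.camera('scene');print(lm('scene','carriage_bar'),lm('scene','cradle_0'))
arm.camera('top');print(lm('top','carriage_bar'))
E
```

```text
time_s: 17.97
tcp_pos: [0.6737, -0.0099, 0.0705]
eef_rot: [0.002, -3.128, 0.003]
force: [-33.3, 6.5, 20.1]
opening: 0.0145
[-33.33421708   6.53638377  20.11614892]
[(0.8, [0.6737, -0.0097, 0.0873])] [(0.95, [0.8103, -0.0082, 0.0627]), (0.61, [0.8717, -0.0091, 0.0626]), (0.58, [0.7506, -0.0113, 0.0637])]
[(0.6, [0.6753, -0.0199, 0.0823]), (0.32, [0.7546, -0.009, 0.061])]
```

```bash
python3 -m inch '[{"delta_pos":[0.1,0,0],"turn":[0,0,0]},{"delta_pos":[0.1,0,0],"turn":[0,0,0]},{"delta_pos":[0.1,0,0],"turn":[0,0,0]},{"delta_pos":[0.1,0,0],"turn":[0,0,0]},{"delta_pos":[0.1,0,-2],"turn":[0,0,0]},{"delta_pos":[0.3,0,-5],"turn":[0,0,0]},{"delta_pos":[2,0,-8],"turn":[0,0,0]},{"delta_pos":[5,0,-11],"turn":[0,0,0]},{"delta_pos":[8,0,-13],"turn":[0,0,0]},{"delta_pos":[11,0,-14],"turn":[0,0,0]}]' 0.2
python3 - <<'E'
from h import *
for c in('top','scene','wrist'):
  i=arm.camera(c);cv2.imwrite(f'pics/i{c}.png',i);print(c,lm(c,'carriage_bar'),lm(c,'cradle_0'),lm(c,'lever_knob'),lm(c,'pointer_tip'),lm(c,'handle_0'))
i=cv2.imread('pics/iscene.png');j=cv2.imread('pics/itop.png')
cv2.imwrite('pics/i.png',np.vstack([cv2.resize(i[120:280,290:450],(600,600))[150:450],cv2.resize(j[70:230,250:410],(600,600))[150:450]]))
E
```

```text
time_s: 19.05
tcp_pos: [0.5659, -0.0102, 0.2154]
eef_rot: [0.001, -3.133, 0.003]
force: [-1.2, -0.2, -0.5]
opening: 0.0514
top [] [] [(0.45, [0.2117, 0.4549, 0.1614]), (0.43, [0.5983, 0.5449, 0.1608])] [(0.62, [0.6154, 0.5068, 0.1341]), (0.45, [0.2401, 0.4177, 0.1361])] []
scene [(0.63, [0.6716, -0.0137, 0.0865]), (0.41, [0.7481, -0.0068, 0.0603])] [(0.96, [0.8133, -0.0072, 0.0622]), (0.84, [0.7511, -0.0085, 0.0631]), (0.61, [0.8725, -0.0111, 0.0637])] [(0.63, [0.5981, 0.5426, 0.1627]), (0.56, [0.2079, 0.4572, 0.1647])] [(0.56, [0.235, 0.4196, 0.1377]), (0.54, [0.6142, 0.5055, 0.1369])] [(0.42, [0.7403, -0.0111, 0.0615]), (0.29, [0.6731, -0.0105, 0.0842])]
wrist [(0.83, [0.6719, -0.0105, 0.0869]), (0.19, [0.7401, -0.0088, 0.0642])] [] [] [] [(0.61, [0.7418, -0.0061, 0.0643])]
```

View pics/i.png

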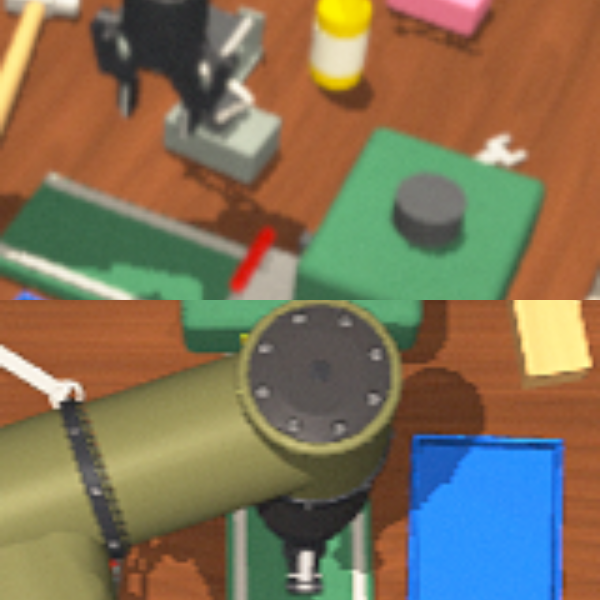

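```bash
python3 -m inch '[{"delta_pos":[0.5,2,-3],"turn":[0,0,0]},{"delta_pos":[1.5,5,-6],"turn":[0,0,0]},{"delta_pos":[2.5,8.5,-8],"turn":[0,0,0]},{"delta_pos":[3.5,12.5,-8],"turn":[0,0,0]},{"delta_pos":[3.5,16.5,-8],"turn":[0,0,0]},{"delta_pos":[3.5,20.5,-8],"turn":[0,0,0]},{"delta_pos":[3.5,24,-8],"turn":[0,0,0]},{"delta_pos":[3.5,27,-8],"turn":[0,0,0]},{"delta_pos":[3.5,27,-8],"turn":[0,0,0]},{"delta_pos":[3.5,27,-8],"turn":[0,0,0]}]'
python3 - <<'E'
from h import *
for c in('scene','wrist','top'):
  i=arm.camera(c);cv2.imwrite(f'pics/j{c}.png',i);print(c,lm(c,'carriage_bar'),lm(c,'cradle_0'),lm(c,'lever_knob'),lm(c,'pointer_tip'),lm(c,'handle_0'),lm(c,'pedal_pad'))
E
```

```text
time_s: 20.78
tcp_pos: [0.5309, 0.2618, 0.2911]
eef_rot: [0.006, -3.127, 0.004]
force: [-0.1, -0.1, 0.1]
opening: 0.0516
scene [(0.89, [0.6702, -0.011, 0.0887])] [(0.71, [0.8133, -0.0066, 0.0623]), (0.68, [0.8706, -0.006, 0.0625]), (0.65, [0.7512, -0.011, 0.062])] [(0.66, [0.4851, 0.1959, 0.1762]), (0.66, [0.5956, 0.5454, 0.1612]), (0.65, [0.8126, -0.0065, 0.063]), (0.57, [0.5895, -0.1851, -0.0013]), (0.43, [0.2097, 0.4582, 0.1677])] [(0.62, [0.6688, -0.0102, 0.0902]), (0.61, [0.6133, 0.5084, 0.1359]), (0.44, [0.2365, 0.4199, 0.1363]), (0.41, [0.5577, 0.1556, 0.1501])] [(0.43, [0.74, -0.0116, 0.0665])] [(0.66, [0.4053, 0.3159, 0.063]), (0.37, [0.6721, -0.0094, 0.0866])]
wrist [] [] [(0.87, [0.2065, 0.46, 0.1638]), (0.71, [0.4855, 0.1977, 0.1728])] [(0.94, [0.2434, 0.4251, 0.1349]), (0.8, [0.5579, 0.1558, 0.152]), (0.65, [0.4104, 0.3135, 0.0599])] [] [(0.85, [0.4047, 0.3124, 0.0625])]
top [(0.97, [0.676, -0.0141, 0.0854])] [(0.64, [0.8142, -0.0104, 0.0637]), (0.61, [0.7511, -0.0091, 0.0633])] [(0.67, [0.4841, 0.1955, 0.1738]), (0.45, [0.2118, 0.4542, 0.1627])] [(0.57, [0.5586, 0.1562, 0.1553])] [(0.79, [0.7448, -0.0106, 0.0657])] [(0.78, [0.4131, 0.3078, 0.0605])]
```

View pics/jwrist.png

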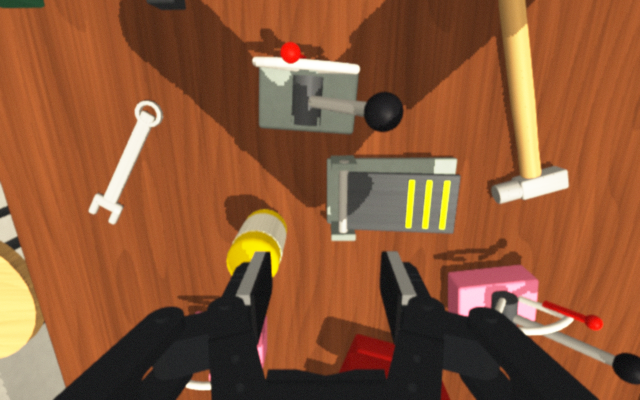

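```bash
cat > fit.py <<'E'
from h import *
from scipy.optimize import least_squares
def blobs(cam,img,P,kind,rad):
    u,v=pix(cam,P).round().astype(int); H=cv2.cvtColor(img,cv2.COLOR_BGR2HSV).astype(int)
    if kind=='red': m=((H[...,0]<8)|(H[...,0]>172))&(H[...,1]>170)&(H[...,2]>120)
    else: m=H[...,2]<48
    k=np.zeros(m.shape,np.uint8); cv2.circle(k,(int(u),int(v)),int(rad),1,-1)
    n,L,S,C=cv2.connectedComponentsWithStats((m&(k>0)).astype(np.uint8))
    if n<2: return None
    i=1+np.argmax(S[1:,4]); 
    c=cv2.minEnclosingCircle(np.argwhere(L==i)[:,::-1].astype(np.float32))
    return np.array(c[0]),int(S[i,4]),c[1]
def obs(kn,tip,cams=('wrist','top','scene'),lever=True):
    out=[]
    for c in cams:
        img=arm.camera(c); cp=arm.camera_params(c); f=cp['camera_matrix'][0][0]
        M=R.from_rotvec(np.ravel(cp['rvec'])).as_matrix()
        for n,P,kd,r in (('k',kn,'k',.028),('t',tip,'red',.016)):
            d=(M@P+np.ravel(cp['tvec']))[2]
            b=blobs(c,img,P,kd,max(f*r/d,5))
            print(c,n,pix(c,P).round(1),b)
            if b is not None: out.append((cp,n,b[0]))
    return out
def pts(q,jl):
    hx,hy,yaw,jp=q[:4]; X=np.array([np.cos(yaw),np.sin(yaw),0]);Y=np.array([-X[1],X[0],0]);h=np.array([hx,hy,.06])
    f=lambda j,r:h+r*(np.sin(j-.65)*X+np.cos(j-.65)*np.array([0,0,1]))
    return f(jl,.13),f(jp,.094)-.038*Y
def proj(cp,p): return cv2.projectPoints(np.array([p]),np.array(cp['rvec'],float),np.array(cp['tvec'],float),np.array(cp['camera_matrix'],float),None)[0].ravel()
def fit(sets,q0=(.555,.19,-.08,.65)):
    def res(q):
        return np.concatenate([proj(cp,pts(q,q[4+i])[0 if n=='k' else 1])-b for i,s in enumerate(sets) for cp,n,b in s])
    r=least_squares(res,list(q0)+[.1]*len(sets),loss='soft_l1')
    cov=np.linalg.pinv(r.jac.T@r.jac)
    print('hx hy yaw jp jl..',r.x.round(4),'sd@1px',np.sqrt(np.diag(cov)).round(3)); print(res(r.x).round(1)); return r.x
E
python3 - <<'E'
from fit import *
import pickle
s=[obs(np.array([.485,.196,.174]),np.array([.558,.156,.152]))]
pickle.dump(s,open('s.pkl','wb')); fit(s)
E
```

```text
wrist k [385.  109.6] (array([383.42593384, 110.63580322]), 1046, 19.958528518676758)
wrist t [289.5  54.9] (array([292.375,  51.25 ]), 387, 13.489100456237793)
top k [262.9 200.8] (array([263.54544067, 200.22727966]), 51, 4.5010199546813965)
top t [276.8 179.4] (array([279., 180.]), 19, 3.1623775959014893)
scene k [336.9 161.1] (array([337., 161.]), 16, 2.2361679077148438)
scene t [349.1 177.3] (array([348.5, 178.5]), 14, 2.9155757427215576)
hx hy yaw jp jl.. [ 0.5459  0.1921 -0.0741  0.7843  0.173 ] sd@1px [0.009 0.001 0.015 0.092 0.081]
[ 0.  -0.2 -0.1 -0.3 -0.9  0.1 -1.4  0.   0.3 -0.2 -0.2 -1.2]
```

```bash
python3 - <<'E'
from h import *
print(go([.486,.1965,.23],-.074))
E
```

```text
([4.46, -6.37, 6.26], [-0.002, -0.014, 0.076])
```

```bash
python3 -m inch '[{"delta_pos":[1.5,-2,2],"turn":[0,-0.014,0.076]},{"delta_pos":[3,-4.5,4],"turn":[0,-0.014,0.076]},{"delta_pos":[4.5,-6.4,6],"turn":[0,-0.014,0.076]},{"delta_pos":[4.5,-6.4,6],"turn":[0,-0.014,0.076]},{"delta_pos":[4.5,-6.4,6],"turn":[0,-0.014,0.076]},{"delta_pos":[4.5,-6.4,6],"turn":[0,-0.014,0.076]}]' 0.1
python3 - <<'E'
from h import *
print(go([.486,.1965,.162],-.074))
E
```

```text
time_s: 22.48
tcp_pos: [0.4861, 0.1964, 0.2339]
eef_rot: [0.117, 3.137, -0.002]
force: [-0.1, -0.3, 0.8]
opening: 0.0467
([0.03, 0.02, 7.19], [-0.001, 0.002, -0.001])
```

```bash
python3 -m inch '[{"delta_pos":[0,0,1.5],"turn":[0,0,0]},{"delta_pos":[0,0,3],"turn":[0,0,0]},{"delta_pos":[0,0,4.5],"turn":[0,0,0]},{"delta_pos":[0,0,6],"turn":[0,0,0]},{"delta_pos":[0,0,7.1],"turn":[0,0,0]},{"delta_pos":[0,0,7.1],"turn":[0,0,0]},{"delta_pos":[0,0,7.1],"turn":[0,0,0]},{"delta_pos":[0,0,7.1],"turn":[0,0,0]}]' 0.1
```

```text
time_s: 23.15
tcp_pos: [0.487, 0.1967, 0.1644]
eef_rot: [0.117, 3.135, -0.001]
force: [-0.5, 0.0, 0.0]
opening: 0.047
```

```bash
python3 -m inch '[{"delta_pos":[-1,0,-0.3],"turn":[0,0,0]},{"delta_pos":[-2,0,-0.6],"turn":[0,0,0]},{"delta_pos":[-3,0,-0.9],"turn":[0,0,0]},{"delta_pos":[-4,0,-1.1],"turn":[0,0,0]},{"delta_pos":[-5,0,-1.3],"turn":[0,0,0]},{"delta_pos":[-6,0,-1.4],"turn":[0,0,0]},{"delta_pos":[-7,0,-1.4],"turn":[0,0,0]},{"delta_pos":[-7.6,0,-1.4],"turn":[0,0,0]},{"delta_pos":[-7.6,0,-1.4],"turn":[0,0,0]},{"delta_pos":[-7.6,0,-1.4],"turn":[0,0,0]}]'
python3 -m inch '[{"delta_pos":[0.5,0,0],"turn":[0,0,0]},{"delta_pos":[0.7,0,-1],"turn":[0,0,0]},{"delta_pos":[0.7,0,-3],"turn":[0,0,0]},{"delta_pos":[0.7,0,-6],"turn":[0,0,0]},{"delta_pos":[0.7,3,-8],"turn":[0,0,0]},{"delta_pos":[0.7,6,-10],"turn":[0,0,0]},{"delta_pos":[0.7,6,-10],"turn":[0,0,0]},{"delta_pos":[0.7,6,-10],"turn":[0,0,0]}]'
python3 - <<'E'
from fit import *
import pickle
arm.camera('wrist');print(lm('wrist','lever_knob'),lm('wrist','pointer_tip'))
s=pickle.load(open('s.pkl','rb'))
q=[.5459,.1921,-.0741,.7843]
s.append(obs(*pts(q,.72)))
pickle.dump(s,open('s.pkl','wb')); fit(s)
cv2.imwrite('pics/k.png',arm.camera('wrist'))
E
```

```text
time_s: 23.98
tcp_pos: [0.5631, 0.1911, 0.1785]
eef_rot: [0.117, 3.135, -0.001]
force: [0.6, 0.1, -0.4]
opening: 0.0469
time_s: 24.65
tcp_pos: [0.5599, 0.253, 0.2802]
eef_rot: [0.114, 3.133, 0.002]
force: [0.4, -0.2, -1.6]
opening: 0.0471
[(0.65, [0.5568, 0.1886, 0.1882])] [(0.66, [0.5561, 0.1526, 0.151])]
wrist k [326.9 119.6] (array([325.64660645, 119.51879883]), 1357, 22.522001266479492)
wrist t [322.1  62.9] (array([320.5       ,  62.70000076]), 396, 11.964213371276855)
top k [264.3 177.8] (array([265.    , 177.1875]), 47, 4.305347442626953)
top t [277.7 180. ] (array([278.5, 180. ]), 19, 3.0414812564849854)
scene k [353.  164.2] (array([352.5, 164. ]), 17, 2.6926822662353516)
scene t [348.3 177.3] (array([348.        , 178.91667175]), 14, 3.083428144454956)
hx hy yaw jp jl.. [ 0.5395  0.1924 -0.0746  0.8614  0.2323  0.7756] sd@1px [0.01  0.001 0.012 0.112 0.093 0.08 ]
[ 0.1 -0.2 -0.9 -0.5 -0.9 -0.3 -1.2 -0.1  0.4 -0.8 -0.1 -0.8  0.  -0.3
  0.7  0.  -0.6  0.4 -0.7 -0.1  0.6  0.5  0.4 -1.3]
```

View pics/k.png

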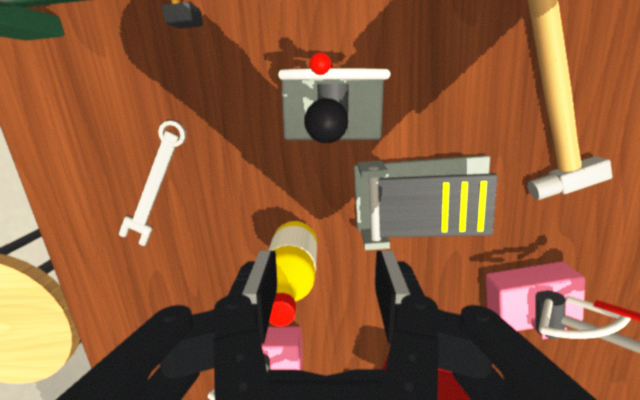

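```bash
python3 - <<'E'
from h import *
print(go([.558,.1912,.2385],-.0745),go([.558,.1912,.179],-.0745),go([.5726,.1902,.179],-.0745))
E
```

```text
([-0.23, -5.95, 3.97], [-0.001, 0.004, -0.001]) ([-0.21, -5.95, 9.92], [-0.001, 0.004, -0.001]) ([-1.67, -5.94, 9.92], [-0.001, 0.004, -0.001])
```

```bash
python3 -m inch '[{"delta_pos":[-0.1,-3,0],"turn":[0,0,0]},{"delta_pos":[-0.2,-6,2],"turn":[0,0,0]},{"delta_pos":[-0.2,-6,4],"turn":[0,0,0]},{"delta_pos":[-0.2,-6,4],"turn":[0,0,0]},{"delta_pos":[-0.2,-6,6],"turn":[0,0,0]},{"delta_pos":[-0.2,-6,8],"turn":[0,0,0]},{"delta_pos":[-0.2,-6,9.9],"turn":[0,0,0]},{"delta_pos":[-0.2,-6,9.9],"turn":[0,0,0]},{"delta_pos":[-0.2,-6,9.9],"turn":[0,0,0]}]'
python3 -m inch '[{"delta_pos":[-0.4,0,0],"turn":[0,0,0]},{"delta_pos":[-0.8,0,0],"turn":[0,0,0]},{"delta_pos":[-1.2,0,0],"turn":[0,0,0]},{"delta_pos":[-1.5,0,0],"turn":[0,0,0]},{"delta_pos":[-1.5,0,0],"turn":[0,0,0]},{"delta_pos":[-1.5,0,0],"turn":[0,0,0]}]'
```

```text
time_s: 25.75
tcp_pos: [0.5577, 0.1907, 0.1792]
eef_rot: [0.118, 3.137, -0.004]
force: [0.9, 0.4, 1.1]
opening: 0.0469
time_s: 26.25
tcp_pos: [0.5731, 0.1895, 0.1793]
eef_rot: [0.119, 3.136, -0.004]
force: [-0.5, -0.4, -0.1]
opening: 0.0468
```

```bash
python3 -m inch '[{"delta_pos":[0.5,0,0],"turn":[0,0,0]},{"delta_pos":[0.8,0,-1],"turn":[0,0,0]},{"delta_pos":[0.8,0,-3],"turn":[0,0,0]},{"delta_pos":[0.8,0,-6],"turn":[0,0,0]},{"delta_pos":[3,3,-8],"turn":[0,0,0]},{"delta_pos":[5,5,-10],"turn":[0,0,0]},{"delta_pos":[7,5,-10],"turn":[0,0,0]},{"delta_pos":[7,5,-10],"turn":[0,0,0]},{"delta_pos":[7,5,-10],"turn":[0,0,0]}]'
python3 - <<'E'
from fit import *
import pickle
s=pickle.load(open('s.pkl','rb'))
q=[.5459,.1921,-.0741,.7843]
s.append(obs(*pts(q,.80)))
pickle.dump(s,open('s.pkl','wb')); x=fit(s); print('diff',x[3]-x[4:]); 
for hx in(.535,.545,.555): 
    import functools
    f=lambda r: np.concatenate([proj(cp,pts([hx,*r[:3]],r[3+i])[0 if n=='k' else 1])-b for i,ss in enumerate(s) for cp,n,b in ss])
    r=least_squares(f,[.192,-.074,.8,.2,.7,.8],loss='soft_l1'); print(hx,r.x.round(3),r.cost.round(2),'diff',(r.x[2]-r.x[3:]).round(3))
print(lm('wrist','lever_knob'),lm('wrist','pointer_tip'),lm('wrist','pedal_pad')); rects('wrist','pedal',.05)
E
```

```text
time_s: 27.0
tcp_pos: [0.506, 0.2454, 0.2806]
eef_rot: [0.116, 3.134, -0.001]
force: [0.8, 0.2, -0.2]
opening: 0.047
wrist k [236.2 133.7] (array([236., 133.]), 1409, 22.02281379699707)
wrist t [252.9  77. ] (array([256.,  77.]), 427, 17.117341995239258)
top k [264.7 174.6] (array([265.29998779, 174.30000305]), 61, 4.356695175170898)
top t [277.7 180. ] (array([279., 180.]), 19, 3.1623775959014893)
scene k [355.4 165.4] (array([354.97058105, 165.3235321 ]), 27, 3.0467309951782227)
scene t [348.3 177.3] (array([348.5, 179. ]), 14, 3.0414812564849854)
hx hy yaw jp jl.. [ 0.5294  0.1931 -0.0717  0.9687  0.3218  0.8545  0.9386] sd@1px [0.007 0.001 0.011 0.081 0.062 0.056 0.062]
[ 0.2 -0.2 -0.2 -0.1 -1.  -0.7 -1.2  0.1  0.6 -1.5 -0.2 -0.4  0.  -0.5
  1.1  0.3 -0.5  0.5 -0.7  0.1  0.6  0.8  0.3 -0.8  0.1 -0.3 -2.6 -0.1
 -0.4  0.3 -1.2  0.1  0.5  1.  -0.2 -0.9]
diff [0.6468452  0.11419981 0.03005533]
0.535 [ 0.193 -0.074  0.906  0.273  0.811  0.891] 7.8 diff [0.633 0.095 0.015]
0.545 [ 0.192 -0.078  0.797  0.181  0.733  0.808] 8.46 diff [ 0.615  0.064 -0.011]
0.555 [ 0.191 -0.084  0.691  0.084  0.656  0.728] 9.67 diff [ 0.607  0.035 -0.038]
[(0.83, [0.5648, 0.1906, 0.1846])] [(0.77, [0.5552, 0.1511, 0.1512]), (0.74, [0.2415, 0.4251, 0.1319])] [(0.69, [0.4056, 0.3146, 0.0591])]
pedal 0.77 [0.4369 0.3116] mean [0.4362 0.3099] dims [0.136, 0.077] yaw -0.038 pca 3.065
pedal 0.71 [0.756  0.0653] mean [0.7753 0.0628] dims [0.121, 0.005] yaw -0.078 pca 3.068
```

```bash
python3 - <<'E'
from h import *
i=arm.camera('wrist'); s=arm.camera('scene')
cv2.imwrite('pics/l.png',np.hstack([cv2.resize(i[40:190,170:330],(640,600),interpolation=cv2.INTER_CUBIC)]))
E
```

```text
(no output)
```

View pics/l.png

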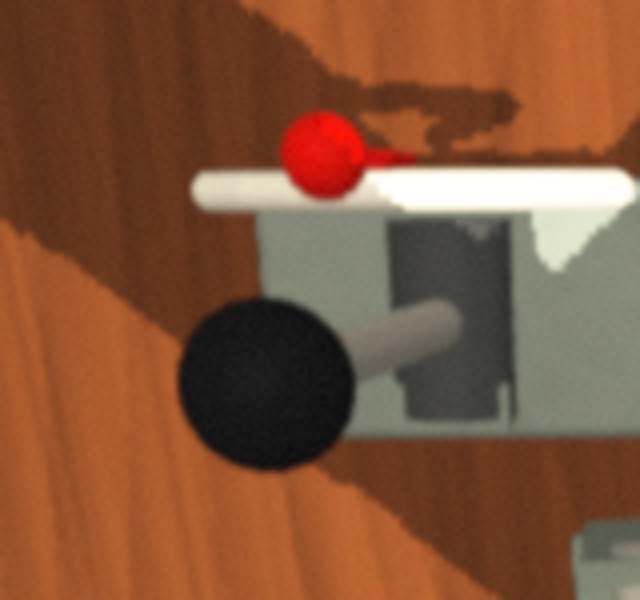

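```bash
python3 - <<'E'
from fit import *
import pickle
p=ray('wrist',282.5,120,.06); print(p)
s=pickle.load(open('s.pkl','rb'))
cp=arm.camera_params('wrist')
s[2]=[o for o in s[2] if o[0]['camera_matrix'] is not None][2:]+[(cp,'k',np.array([236.75,136])),(cp,'t',np.array([250.75,78.75]))]
# pixel centre convention: crop scaled x4
X=fit(s); print(X[3]-X[4:])
for hx in(.535,.54,.545,.55,.555):
    f=lambda r: np.concatenate([proj(c,pts([hx,*r[:3]],r[3+i])[0 if n=='k' else 1])-b for i,ss in enumerate(s) for c,n,b in ss])
    r=least_squares(f,[.192,-.074,.8,.2,.7,.8],loss='soft_l1'); print(hx,r.x.round(3),r.cost.round(2),'diff',(r.x[2]-r.x[3:]).round(3))
pickle.dump(s,open('s.pkl','wb'))
E
```

```text
[0.54975845 0.19349593 0.06      ]
hx hy yaw jp jl.. [ 0.5435  0.1923 -0.0718  0.8218  0.196   0.745   0.8182] sd@1px [0.008 0.001 0.012 0.088 0.076 0.063 0.067]
[ 0.1 -0.3 -1.5 -0.3 -0.9 -0.1 -1.3 -0.3  0.4 -0.4  0.  -1.   0.   0.2
  0.1  0.4 -0.7  0.4 -0.8 -0.3  0.7  0.4  0.5 -1.4 -0.7  0.4 -1.3 -0.3
  0.4  0.2  0.  -1.5 -0.  -1.2  1.  -0.8]
[0.6257735  0.07677484 0.00355334]
0.535 [ 0.193 -0.069  0.914  0.273  0.811  0.888] 7.72 diff [0.641 0.104 0.026]
0.54 [ 0.193 -0.07   0.859  0.228  0.772  0.847] 7.45 diff [0.631 0.088 0.013]
0.545 [ 0.192 -0.073  0.805  0.182  0.733  0.806] 7.4 diff [ 0.624  0.072 -0.   ]
0.55 [ 0.192 -0.075  0.752  0.134  0.695  0.766] 7.64 diff [ 0.618  0.057 -0.014]
0.555 [ 0.192 -0.078  0.699  0.084  0.656  0.726] 8.18 diff [ 0.615  0.043 -0.027]
```

```bash
python3 - <<'E'
from h import *
print(go([.4075,.314,.085],-.0745))
E
```

```text
([10.51, 6.22, 19.31], [-0.003, 0.003, -0.002])
```

```bash
python3 -m inch '[{"delta_pos":[3,2,0],"turn":[0,0,0]},{"delta_pos":[6.5,4,1],"turn":[0,0,0]},{"delta_pos":[10.5,6.2,4],"turn":[0,0,0]},{"delta_pos":[10.5,6.2,8],"turn":[0,0,0]},{"delta_pos":[10.5,6.2,12],"turn":[0,0,0]},{"delta_pos":[10.5,6.2,16],"turn":[0,0,0]},{"delta_pos":[10.5,6.2,19.3],"turn":[0,0,0]},{"delta_pos":[10.5,6.2,19.3],"turn":[0,0,0]},{"delta_pos":[10.5,6.2,19.3],"turn":[0,0,0]},{"delta_pos":[10.5,6.2,19.3],"turn":[0,0,0]}]' -1
python3 -m inch '[{"delta_pos":[0,0,1.5],"turn":[0,0,0]},{"delta_pos":[0,0,3],"turn":[0,0,0]},{"delta_pos":[0,0,4],"turn":[0,0,0]},{"delta_pos":[0,0,4.8],"turn":[0,0,0]},{"delta_pos":[0,0,5.2],"turn":[0,0,0]},{"delta_pos":[0,0,5.2],"turn":[0,0,0]}]'
```

```text
time_s: 28.28
tcp_pos: [0.4089, 0.3146, 0.0881]
eef_rot: [0.12, 3.134, -0.002]
force: [-1.0, -0.0, 0.4]
opening: 0.0002
time_s: 28.78
tcp_pos: [0.4107, 0.3167, 0.0401]
eef_rot: [0.118, 3.13, 0.006]
force: [-4.8, 0.8, 9.5]
opening: 0.0001
```

```bash
python3 -m inch '[{"delta_pos":[0,0,0.4],"turn":[0,0,0]},{"delta_pos":[0,0,0.7],"turn":[0,0,0]},{"delta_pos":[0,0,0.8],"turn":[0,0,0]},{"delta_pos":[0,0,0.8],"turn":[0,0,0]},{"delta_pos":[0,0,0.8],"turn":[0,0,0]}]'
python3 -m inch '[{"delta_pos":[0,0,0.3],"turn":[0,0,0]},{"delta_pos":[0,0,0.5],"turn":[0,0,0]},{"delta_pos":[0,0,0.5],"turn":[0,0,0]},{"delta_pos":[0,0,0.5],"turn":[0,0,0]}]'
```

```text
time_s: 29.2
tcp_pos: [0.4122, 0.318, 0.0379]
eef_rot: [0.117, 3.126, 0.01]
force: [-10.1, -4.5, 17.8]
opening: -0.0
time_s: 29.53
tcp_pos: [0.4136, 0.3191, 0.0381]
eef_rot: [0.116, 3.123, 0.015]
force: [-9.1, -3.5, 15.0]
opening: -0.0002
```

```bash
python3 -m inch '[{"delta_pos":[0,0,-2],"turn":[0,0,0]},{"delta_pos":[0,0,-5],"turn":[0,0,0]},{"delta_pos":[0,0,-9],"turn":[0,0,0]},{"delta_pos":[0,0,-13],"turn":[0,0,0]},{"delta_pos":[0,0,-17],"turn":[0,0,0]},{"delta_pos":[0,0,-20],"turn":[0,0,0]},{"delta_pos":[0,0,-20],"turn":[0,0,0]}]' 0.1
python3 - <<'E'
from h import *
for c in('scene','wrist'):
  arm.camera(c);print(c,lm(c,'lever_knob'),lm(c,'pointer_tip'),lm(c,'pedal_pad'),lm(c,'carriage_bar'),lm(c,'cradle_0'))
print(go([.557,.1915,.24],-.0745),go([.567,.1905,.178],-.0745))
E
```

```text
time_s: 30.12
tcp_pos: [0.4127, 0.3186, 0.2491]
eef_rot: [0.117, 3.112, 0.032]
force: [-0.6, 0.1, 0.8]
opening: 0.0467
scene [(0.67, [0.5993, 0.5456, 0.1644]), (0.55, [0.5642, 0.1875, 0.1923]), (0.46, [0.2086, 0.4591, 0.1671])] [(0.61, [0.6134, 0.5054, 0.1368]), (0.5, [0.5561, 0.1547, 0.1573]), (0.39, [0.2346, 0.4225, 0.1373])] [(0.66, [0.4074, 0.3158, 0.0632])] [(0.81, [0.6717, -0.012, 0.0872])] [(0.92, [0.8717, -0.0095, 0.0633]), (0.81, [0.7548, -0.0124, 0.0618]), (0.6, [0.8143, -0.0086, 0.0633])]
wrist [(0.69, [0.5619, 0.1943, 0.1853]), (0.65, [0.2106, 0.4557, 0.1667])] [(0.93, [0.242, 0.4241, 0.1355])] [(0.67, [0.4078, 0.3147, 0.0598])] [] []
([-15.58, -11.45, -0.08], [0.009, 0.016, 0.0]) ([-16.49, -11.53, 6.13], [0.009, 0.016, 0.0])
```

```bash
python3 -m inch '[{"delta_pos":[-4,-2,0],"turn":[0,0,0]},{"delta_pos":[-7.5,-4.5,0],"turn":[0,0.016,0]},{"delta_pos":[-11,-7.5,0],"turn":[0,0.016,0]},{"delta_pos":[-14,-10,0],"turn":[0,0.016,0]},{"delta_pos":[-16.2,-11.5,0],"turn":[0,0.016,0]},{"delta_pos":[-16.2,-11.5,0],"turn":[0,0.016,0]},{"delta_pos":[-16.2,-11.5,0],"turn":[0,0.016,0]},{"delta_pos":[-16.2,-11.5,0],"turn":[0,0.016,0]}]'
python3 - <<'E'
from h import *
print(go([.563,.1908,.178],-.0745))
E
```

```text
time_s: 31.38
tcp_pos: [0.563, 0.1906, 0.2389]
eef_rot: [-0.118, -3.139, -0.014]
force: [0.0, 0.4, -0.3]
opening: 0.0466
([0.0, -0.03, 6.09], [0.009, -0.001, -0.0])
```

```bash
python3 -m inch '[{"delta_pos":[0,0,2],"turn":[0,0,0]},{"delta_pos":[0,0,4],"turn":[0,0,0]},{"delta_pos":[0,0,5.5],"turn":[0,0,0]},{"delta_pos":[0,0,6],"turn":[0,0,0]},{"delta_pos":[0,0,6],"turn":[0,0,0]},{"delta_pos":[0,0,6],"turn":[0,0,0]}]'
python3 -m inch '[{"delta_pos":[1.2,0,0],"turn":[0,0,0]},{"delta_pos":[2.4,0,0],"turn":[0,0,0]},{"delta_pos":[3.6,0,0],"turn":[0,0,0]},{"delta_pos":[4.8,0,0.2],"turn":[0,0,0]},{"delta_pos":[6,0,0.5],"turn":[0,0,0]},{"delta_pos":[7.2,0,0.9],"turn":[0,0,0]},{"delta_pos":[8.4,0,1.3],"turn":[0,0,0]},{"delta_pos":[9.4,0,1.7],"turn":[0,0,0]},{"delta_pos":[10.2,0,2],"turn":[0,0,0]},{"delta_pos":[10.5,0,2],"turn":[0,0,0]}]'
```

```text
time_s: 31.88
tcp_pos: [0.5629, 0.1917, 0.18]
eef_rot: [0.116, 3.138, 0.015]
force: [-0.9, 0.5, 0.3]
opening: 0.0464
time_s: 32.72
tcp_pos: [0.4607, 0.2001, 0.162]
eef_rot: [0.115, 3.13, 0.019]
force: [27.3, -3.2, -11.5]
opening: 0.0471
```

```bash
python3 -m inch '[{"delta_pos":[-0.4,0,0],"turn":[0,0,0]},{"delta_pos":[-0.8,0,0],"turn":[0,0,0]},{"delta_pos":[-0.8,0,-1],"turn":[0,0,0]},{"delta_pos":[-0.8,0,-3],"turn":[0,0,0]},{"delta_pos":[-0.8,0,-6],"turn":[0,0,0]},{"delta_pos":[-2,1,-9],"turn":[0,0,0]},{"delta_pos":[-5,3,-12],"turn":[0,0,0]},{"delta_pos":[-5,5,-12],"turn":[0,0,0]},{"delta_pos":[-5,5,-12],"turn":[0,0,0]},{"delta_pos":[-5,5,-12],"turn":[0,0,0]}]'
python3 - <<'E'
from fit import *
import pickle
for c in('scene','top','wrist'):
  arm.camera(c);print(c,lm(c,'lever_knob'),lm(c,'carriage_bar'))
s=pickle.load(open('s.pkl','rb')); s.append(obs(*pts([.547,.192,-.074,.8],0)));X=fit(s);print(X[3]-X[4:])
print(go([.6725,-.0105,.2],0))
E
```

```text
time_s: 33.55
tcp_pos: [0.5131, 0.2458, 0.2833]
eef_rot: [0.114, 3.131, 0.018]
force: [0.1, -0.2, -0.2]
opening: 0.047
scene [(0.63, [0.2073, 0.4568, 0.1703]), (0.5, [0.5996, 0.548, 0.1644]), (0.41, [0.4674, 0.1951, 0.1668])] [(0.75, [0.6705, -0.0137, 0.0878])]
top [(0.55, [0.5997, 0.5428, 0.1637]), (0.55, [0.2078, 0.4559, 0.1609]), (0.53, [0.4704, 0.1961, 0.1649])] [(0.95, [0.6753, -0.0169, 0.0838]), (0.65, [0.7462, -0.0111, 0.062])]
wrist [(0.87, [0.47, 0.2026, 0.1618])] []
wrist k [380.2 126.4] (array([377.35183716, 126.64814758]), 1123, 19.353227615356445)
wrist t [259.6  74.2] (array([264.5,  74.5]), 414, 15.508162498474121)
top k [262.6 206.5] (array([263.5, 205.5]), 59, 4.527792930603027)
top t [277.7 179.2] (array([279., 180.]), 19, 3.1623775959014893)
scene k [333.2 161.6] (array([333.5, 161. ]), 15, 2.6926822662353516)
scene t [348.9 177.6] (array([348., 179.]), 16, 3.1623775959014893)
hx hy yaw jp jl.. [ 0.5422  0.1923 -0.0679  0.8292  0.208   0.7548  0.8286  0.0722] sd@1px [0.005 0.    0.01  0.058 0.051 0.043 0.045 0.055]
[ 0.1 -0.6 -0.9 -0.2 -0.8 -0.1 -1.3 -0.2  0.4 -0.5 -0.1 -1.   0.   0.1
  0.7  0.3 -0.7  0.4 -0.8 -0.2  0.7  0.4  0.4 -1.4 -0.6  0.4 -1.3 -0.2
  0.4  0.2 -0.1 -1.5  0.  -1.2  1.6 -0.8  0.1  0.1 -2.3 -0.1 -0.9 -0.1
 -1.3 -0.2  0.4 -0.2  0.4 -1.5]
[6.21191796e-01 7.43744620e-02 6.04802924e-04 7.56920870e-01]
([-17.72, -24.39, 8.18], [0.012, 0.01, -0.074])
```

```bash
python3 -m inch '[{"delta_pos":[-2,-3,0],"turn":[0.012,0.01,-0.074]},{"delta_pos":[-4.5,-6,0],"turn":[0.012,0.01,-0.074]},{"delta_pos":[-7,-9.2,0],"turn":[0.012,0.01,-0.074]},{"delta_pos":[-9.3,-12.5,1],"turn":[0.012,0.01,-0.074]},{"delta_pos":[-11.6,-15.6,3],"turn":[0.012,0.01,-0.074]},{"delta_pos":[-13.8,-18.7,5],"turn":[0.012,0.01,-0.074]},{"delta_pos":[-16,-22,7],"turn":[0.012,0.01,-0.074]},{"delta_pos":[-17.7,-24.4,8],"turn":[0.012,0.01,-0.074]},{"delta_pos":[-17.7,-24.4,8],"turn":[0.012,0.01,-0.074]},{"delta_pos":[-17.7,-24.4,8],"turn":[0.012,0.01,-0.074]}]' 0.1
python3 - <<'E'
from h import *
arm.camera('scene');print(lm('scene','carriage_bar'))
arm.camera('wrist');print(lm('wrist','carriage_bar'))
print(go([.673,-.0105,.07],0.015))
E
```

```text
time_s: 34.98
tcp_pos: [0.6722, -0.0127, 0.1993]
eef_rot: [-0.004, -3.138, 0.001]
force: [-0.8, 1.1, -0.6]
opening: 0.047
[(0.88, [0.6689, -0.0128, 0.0876]), (0.55, [0.8116, -0.0079, 0.061])]
[(0.73, [0.6745, -0.0136, 0.0858])]
([-0.04, -0.09, 13.31], [0.0, 0.002, -0.013])
```

```bash
python3 -m inch '[{"delta_pos":[0,0.1,4],"turn":[0,0,-0.013]},{"delta_pos":[0,0.1,7],"turn":[0,0,-0.013]},{"delta_pos":[0,0.1,9.5],"turn":[0,0,-0.013]},{"delta_pos":[0,0.1,11.5],"turn":[0,0,-0.013]},{"delta_pos":[0,0.1,12.8],"turn":[0,0,-0.013]},{"delta_pos":[0,0.1,13],"turn":[0,0,-0.013]},{"delta_pos":[0,0.1,13],"turn":[0,0,-0.013]},{"delta_pos":[0,0.1,13],"turn":[0,0,-0.013]}]'
python3 -m inch '[{"delta_pos":[0,0,0],"turn":[0,0,0]},{"delta_pos":[0,0,0],"turn":[0,0,0]},{"delta_pos":[0,0,0],"turn":[0,0,0]},{"delta_pos":[0,0,0],"turn":[0,0,0]},{"delta_pos":[0,0,0],"turn":[0,0,0]},{"delta_pos":[0,0,0],"turn":[0,0,0]},{"delta_pos":[0,0,0],"turn":[0,0,0]},{"delta_pos":[0,0,0],"turn":[0,0,0]}]' -1 50
```

```text
time_s: 35.85
tcp_pos: [0.6736, -0.0082, 0.0754]
eef_rot: [-0.024, 3.137, 0.0]
force: [-0.1, -0.9, -0.4]
opening: 0.0469
time_s: 36.52
tcp_pos: [0.6736, -0.0081, 0.0776]
eef_rot: [-0.025, 3.136, 0.001]
force: [-5.3, 0.7, 7.0]
opening: 0.0138
```

```bash
python3 -m inch '[{"delta_pos":[0,0,0],"turn":[0,0,0]},{"delta_pos":[0,0,0],"turn":[0,0,0]},{"delta_pos":[0,0,0.5],"turn":[0,0,0]},{"delta_pos":[0,0,1],"turn":[0,0,0]},{"delta_pos":[0,0,1],"turn":[0,0,0]},{"delta_pos":[0,0,1],"turn":[0,0,0]}]' 0
python3 -m inch '[{"delta_pos":[0,0,0],"turn":[0,0,0]},{"delta_pos":[0,0,0],"turn":[0,0,0]},{"delta_pos":[0,0,0],"turn":[0,0,0]},{"delta_pos":[0,0,0],"turn":[0,0,0]},{"delta_pos":[0,0,0],"turn":[0,0,0]},{"delta_pos":[0,0,0],"turn":[0,0,0]},{"delta_pos":[0,0,0],"turn":[0,0,0]}]' -1 50
```

```text
time_s: 37.02
tcp_pos: [0.6731, -0.0082, 0.0664]
eef_rot: [-0.024, 3.138, 0.0]
force: [0.3, 0.9, 0.5]
opening: 0.0425
time_s: 37.6
tcp_pos: [0.6736, -0.0082, 0.0665]
eef_rot: [-0.024, 3.136, 0.0]
force: [5.4, -1.3, -1.9]
opening: 0.0144
```

```bash
python3 -m inch '[{"delta_pos":[0.3,0,0],"turn":[0,0,0]},{"delta_pos":[0.7,0,0],"turn":[0,0,0]},{"delta_pos":[1.2,0,0],"turn":[0,0,0]},{"delta_pos":[2,0,0],"turn":[0,0,0]},{"delta_pos":[3.2,0,0],"turn":[0,0,0]},{"delta_pos":[4.6,0,0],"turn":[0,0,0]},{"delta_pos":[6.2,0,0],"turn":[0,0,0]},{"delta_pos":[7.8,0,0],"turn":[0,0,0]},{"delta_pos":[9.2,0,0],"turn":[0,0,0]},{"delta_pos":[10,0,0],"turn":[0,0,0]}]'
```

```text
time_s: 38.43
tcp_pos: [0.5724, -0.0101, 0.0664]
eef_rot: [-0.024, 3.137, -0.0]
force: [2.2, -2.6, -1.5]
opening: 0.0142
```

```bash
python3 - <<'E'
from h import *
print(arm.sense()['tcp_pos'],arm.sense()['force'],go([.4335,-.0145,.0665],.015))
E
```

```text
[ 0.57239361 -0.0100554   0.06640667] [ 2.15857583 -2.60976692 -1.5344525 ] ([13.89, -0.23, -0.08], [-0.0, 0.005, 0.001])
```

```bash
python3 -m inch '[{"delta_pos":[1,0,0],"turn":[0,0,0]},{"delta_pos":[2.5,0,0],"turn":[0,0,0]},{"delta_pos":[4,0,0],"turn":[0,0,0]},{"delta_pos":[5.5,0,0],"turn":[0,0,0]},{"delta_pos":[7,-0.1,0],"turn":[0,0,0]},{"delta_pos":[8.5,-0.1,0],"turn":[0,0,0]},{"delta_pos":[10,-0.1,0],"turn":[0,0,0]},{"delta_pos":[11.3,-0.1,0],"turn":[0,0,0]},{"delta_pos":[12.3,-0.1,0],"turn":[0,0,0]},{"delta_pos":[13,-0.1,0],"turn":[0,0,0]}]'
python3 -m inch '[{"delta_pos":[0.6,0,0],"turn":[0,0,0]},{"delta_pos":[1,0,0],"turn":[0,0,0]},{"delta_pos":[1.2,0,0],"turn":[0,0,0]},{"delta_pos":[1.2,0,0],"turn":[0,0,0]}]'
```

```text
time_s: 39.27
tcp_pos: [0.4421, -0.0124, 0.0664]
eef_rot: [-0.025, 3.135, 0.002]
force: [2.6, 3.0, 1.6]
opening: 0.014
time_s: 39.6
tcp_pos: [0.4336, -0.0125, 0.0665]
eef_rot: [-0.025, 3.126, 0.003]
force: [25.5, -4.9, -14.4]
opening: 0.0143
```

```bash
python3 -m inch '[{"delta_pos":[0,0,0],"turn":[0,0,0]},{"delta_pos":[0,0,0],"turn":[0,0,0]},{"delta_pos":[0,0,0],"turn":[0,0,0]},{"delta_pos":[0,0,-2],"turn":[0,0,0]},{"delta_pos":[0,0,-5],"turn":[0,0,0]},{"delta_pos":[0,0,-9],"turn":[0,0,0]},{"delta_pos":[-3,2,-13],"turn":[0,0,0]},{"delta_pos":[-5,4,-16],"turn":[0,0,0]},{"delta_pos":[-5,4,-16],"turn":[0,0,0]},{"delta_pos":[-5,4,-16],"turn":[0,0,0]}]' 0.2
python3 - <<'E'
from h import *
for c in('scene','top','wrist'):
  i=arm.camera(c);print(c,lm(c,'carriage_bar'),lm(c,'handle_0'),lm(c,'cradle_0'),lm(c,'tray'));rects(c,'handle_0',.07)
cv2.imwrite('pics/m.png',i)
E
```

```text
time_s: 40.43
tcp_pos: [0.4819, 0.0291, 0.2298]
eef_rot: [-0.027, 3.123, 0.004]
force: [-0.4, -0.9, -0.6]
opening: 0.0511
scene [(0.66, [0.432, -0.0152, 0.0878])] [(0.61, [0.5745, -0.0152, 0.0635]), (0.45, [0.6345, -0.0125, 0.0633]), (0.45, [0.5005, -0.0146, 0.0609])] [(0.98, [0.5116, -0.0137, 0.059]), (0.72, [0.6318, -0.0091, 0.0636]), (0.71, [0.5716, -0.0102, 0.0625])] [(0.61, [0.5889, -0.1823, 0.0009])]
handle_0 0.68 [ 0.6385 -0.0206] mean [ 0.6387 -0.0248] dims [0.042, 0.118] yaw 1.57 pca 1.597
handle_0 0.46 [ 0.508  -0.0191] mean [ 0.5077 -0.023 ] dims [0.123, 0.037] yaw -1.566 pca 1.627
top [(0.7, [0.4342, -0.018, 0.0845])] [(0.65, [0.5071, -0.0131, 0.0651]), (0.62, [0.6386, -0.0149, 0.0585])] [(0.93, [0.5111, -0.0156, 0.0628]), (0.93, [0.5718, -0.0155, 0.0649]), (0.83, [0.6368, -0.0136, 0.0598])] [(0.59, [0.5933, -0.189, -0.0004])]
handle_0 0.47 [ 0.5037 -0.0363] mean [ 0.5034 -0.0392] dims [0.054, 0.031] yaw -1.564 pca 1.922
wrist [(0.76, [0.4331, -0.0146, 0.0852])] [(0.87, [0.6382, -0.0134, 0.0629]), (0.58, [0.5005, -0.012, 0.0649])] [(0.77, [0.5159, -0.0088, 0.0615]), (0.7, [0.5731, -0.0114, 0.0625])] []
handle_0 0.87 [ 0.5042 -0.0108] mean [ 0.5038 -0.0163] dims [0.11, 0.031] yaw -1.561 pca 1.596
handle_0 0.7 [ 0.6343 -0.0134] mean [ 0.6343 -0.0189] dims [0.038, 0.109] yaw 1.571 pca 1.568
```

View pics/m.png

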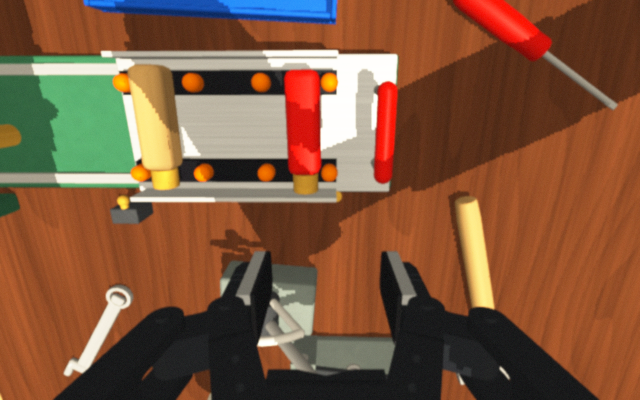

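```bash
python3 - <<'E'
from h import *
print(go([.5045,-.013,.1],.0),go([.5045,-.013,.057],.0))
E
```

```text
([-2.14, -4.16, 12.76], [0.002, 0.016, 0.016]) ([-2.08, -4.17, 17.06], [0.002, 0.016, 0.016])
```

```bash
python3 -m inch '[{"delta_pos":[-1,-2,0],"turn":[0,0.016,0.016]},{"delta_pos":[-2.1,-4.2,2],"turn":[0,0.016,0.016]},{"delta_pos":[-2.1,-4.2,5],"turn":[0,0.016,0.016]},{"delta_pos":[-2.1,-4.2,8],"turn":[0,0.016,0.016]},{"delta_pos":[-2.1,-4.2,11],"turn":[0,0.016,0.016]},{"delta_pos":[-2.1,-4.2,13.5],"turn":[0,0.016,0.016]},{"delta_pos":[-2.1,-4.2,15.5],"turn":[0,0.016,0.016]},{"delta_pos":[-2.1,-4.2,17],"turn":[0,0.016,0.016]},{"delta_pos":[-2.1,-4.2,17],"turn":[0,0.016,0.016]},{"delta_pos":[-2.1,-4.2,17],"turn":[0,0.016,0.016]}]'
python3 -m inch '[{"delta_pos":[0,0,0],"turn":[0,0,0]},{"delta_pos":[0,0,0],"turn":[0,0,0]},{"delta_pos":[0,0,0],"turn":[0,0,0]},{"delta_pos":[0,0,0],"turn":[0,0,0]},{"delta_pos":[0,0,0],"turn":[0,0,0]},{"delta_pos":[0,0,0],"turn":[0,0,0]},{"delta_pos":[0,0,0],"turn":[0,0,0]}]' -1 50
python3 -m inch '[{"delta_pos":[0,0,-3],"turn":[0,0,0]},{"delta_pos":[0,0,-6],"turn":[0,0,0]},{"delta_pos":[0,0,-9],"turn":[0,0,0]},{"delta_pos":[0,0,-9],"turn":[0,0,0]},{"delta_pos":[0,0,-9],"turn":[0,0,0]}]'
python3 - <<'E'
from h import *
print(go([.541,-.182,.12],-.035))
E
```

```text
time_s: 42.17
tcp_pos: [0.5045, -0.0135, 0.0574]
eef_rot: [0.001, -3.14, -0.002]
force: [-0.2, -0.5, -0.0]
opening: 0.0509
time_s: 42.75
tcp_pos: [0.5055, -0.0133, 0.0593]
eef_rot: [-0.001, 3.14, 0.002]
force: [-1.0, 0.5, 5.8]
opening: 0.0289
time_s: 43.17
tcp_pos: [0.5063, -0.0131, 0.1514]
eef_rot: [-0.001, 3.136, 0.005]
force: [-0.2, -0.7, -1.5]
opening: 0.0292
([-3.44, -16.9, 3.1], [0.003, 0.005, 0.036])
```

```bash
python3 -m inch '[{"delta_pos":[-0.8,-3,0],"turn":[0,0,0.036]},{"delta_pos":[-1.6,-6.5,0],"turn":[0,0,0.036]},{"delta_pos":[-2.4,-10,0],"turn":[0,0,0.036]},{"delta_pos":[-3.4,-13.5,1],"turn":[0,0,0.036]},{"delta_pos":[-3.4,-16.9,3],"turn":[0,0,0.036]},{"delta_pos":[-3.4,-16.9,3],"turn":[0,0,0.036]},{"delta_pos":[-3.4,-16.9,3],"turn":[0,0,0.036]},{"delta_pos":[-3.4,-16.9,3],"turn":[0,0,0.036]}]'
python3 - <<'E'
from h import *
arm.camera('wrist');print(lm('wrist','handle_0'),lm('wrist','tray'))
arm.camera('scene');print(lm('scene','handle_0'),lm('scene','tray'))
print(arm.sense()['opening'],go([.541,-.182,.02],-.035))
E
```

```text
time_s: 43.83
tcp_pos: [0.5401, -0.1819, 0.1201]
eef_rot: [0.057, 3.137, 0.005]
force: [-0.0, 0.1, -0.4]
opening: 0.0284
[(0.89, [0.5411, -0.1808, 0.1272]), (0.67, [0.5922, -0.1828, 0.0011])] []
[(0.66, [0.5348, -0.1786, 0.1252]), (0.47, [0.6364, -0.0125, 0.0602]), (0.35, [0.587, -0.1869, 0.0004])] [(0.85, [0.5903, -0.1874, 0.001]), (0.49, [0.4728, 0.1955, 0.1663])]
0.028532179809635638 ([0.06, -0.12, 10.17], [0.003, 0.006, 0.001])
```

```bash
python3 -m inch '[{"delta_pos":[0,-0.3,3],"turn":[0,0,0]},{"delta_pos":[0,-0.3,5.5],"turn":[0,0,0]},{"delta_pos":[0,-0.3,8],"turn":[0,0,0]},{"delta_pos":[0,-0.3,9.3],"turn":[0,0,0]},{"delta_pos":[0,-0.3,10],"turn":[0,0,0]},{"delta_pos":[0,-0.3,10],"turn":[0,0,0]},{"delta_pos":[0,-0.3,10.1],"turn":[0,0,0]},{"delta_pos":[0,-0.3,10.1],"turn":[0,0,0]}]'
python3 -m inch '[{"delta_pos":[0,0,0],"turn":[0,0,0]},{"delta_pos":[0,0,0],"turn":[0,0,0]},{"delta_pos":[0,0,0],"turn":[0,0,0]},{"delta_pos":[0,0,-3],"turn":[0,0,0]},{"delta_pos":[0,0,-6],"turn":[0,0,0]},{"delta_pos":[0,0,-10],"turn":[0,0,0]},{"delta_pos":[0,0,-13],"turn":[0,0,0]},{"delta_pos":[0,0,-13],"turn":[0,0,0]}]' 0.2
python3 - <<'E'
from h import *
arm.camera('scene');print(lm('scene','handle_0'),lm('scene','carriage_bar'))
print(go([.637,-.014,.15],0),go([.637,-.014,.057],0))
E
```

```text
time_s: 44.8
tcp_pos: [0.5426, -0.1839, 0.0224]
eef_rot: [0.053, 3.132, 0.004]
force: [-0.2, 0.7, -0.2]
opening: 0.0289
time_s: 45.47
tcp_pos: [0.5444, -0.1854, 0.1615]
eef_rot: [0.052, 3.12, -0.0]
force: [1.5, -0.1, 1.4]
opening: 0.0513
[(0.74, [0.5359, -0.1833, 0.0206]), (0.58, [0.6622, -0.4416, -0.0017]), (0.48, [0.6387, -0.0134, 0.0611])] [(0.34, [0.5876, -0.1839, -0.0])]
([-8.97, 17.31, 0.42], [0.003, 0.01, -0.034]) ([-8.88, 17.28, 9.72], [0.003, 0.01, -0.034])
```

```bash
python3 -m inch '[{"delta_pos":[-2,4,0],"turn":[0,0.01,-0.034]},{"delta_pos":[-4,7.5,0],"turn":[0,0.01,-0.034]},{"delta_pos":[-6,11,0],"turn":[0,0.01,-0.034]},{"delta_pos":[-8,14.5,0],"turn":[0,0.01,-0.034]},{"delta_pos":[-8.9,17.3,0],"turn":[0,0.01,-0.034]},{"delta_pos":[-8.9,17.3,0],"turn":[0,0.01,-0.034]},{"delta_pos":[-8.9,17.3,3],"turn":[0,0.01,-0.034]},{"delta_pos":[-8.9,17.3,6],"turn":[0,0.01,-0.034]},{"delta_pos":[-8.9,17.3,8.5],"turn":[0,0.01,-0.034]},{"delta_pos":[-8.9,17.3,9.7],"turn":[0,0.01,-0.034]}]'
python3 -m inch '[{"delta_pos":[0,0,0.5],"turn":[0,0,0]},{"delta_pos":[0,0,0.5],"turn":[0,0,0]},{"delta_pos":[0,0,0.5],"turn":[0,0,0]}]'
```

```text
time_s: 46.45
tcp_pos: [0.6343, -0.0141, 0.0513]
eef_rot: [-0.0, -3.134, -0.004]
force: [0.1, -0.3, -1.0]
opening: 0.0512
time_s: 46.7
tcp_pos: [0.6345, -0.0144, 0.0468]
eef_rot: [-0.0, -3.134, -0.003]
force: [0.3, -0.0, 1.7]
opening: 0.0516
```

```bash
python3 -m inch '[{"delta_pos":[-0.2,0,-0.8],"turn":[0,0,0]},{"delta_pos":[-0.2,0,-0.8],"turn":[0,0,0]},{"delta_pos":[-0.2,0,-0.8],"turn":[0,0,0]}]'
python3 -m inch '[{"delta_pos":[0,0,0],"turn":[0,0,0]},{"delta_pos":[0,0,0],"turn":[0,0,0]},{"delta_pos":[0,0,0],"turn":[0,0,0]},{"delta_pos":[0,0,0],"turn":[0,0,0]},{"delta_pos":[0,0,0],"turn":[0,0,0]},{"delta_pos":[0,0,0],"turn":[0,0,0]},{"delta_pos":[0,0,0],"turn":[0,0,0]}]' -1 50
python3 -m inch '[{"delta_pos":[0,0,-3],"turn":[0,0,0]},{"delta_pos":[0,0,-6],"turn":[0,0,0]},{"delta_pos":[0,0,-9],"turn":[0,0,0]},{"delta_pos":[0,0,-9],"turn":[0,0,0]},{"delta_pos":[0,0,-9],"turn":[0,0,0]}]'
python3 - <<'E'
from h import *
print(go([.64,-.188,.12],-.035))
E
```

```text
time_s: 46.95
tcp_pos: [0.638, -0.0143, 0.0575]
eef_rot: [-0.0, -3.138, -0.004]
force: [0.4, 0.9, -0.1]
opening: 0.0512
time_s: 47.53
tcp_pos: [0.6387, -0.0143, 0.0589]
eef_rot: [0.0, -3.14, -0.004]
force: [0.6, 1.1, 6.3]
opening: 0.0289
time_s: 47.95
tcp_pos: [0.6396, -0.0143, 0.1508]
eef_rot: [-0.0, 3.14, 0.006]
force: [0.3, 0.6, -2.1]
opening: 0.029
([-0.03, -17.38, 3.01], [0.004, 0.002, 0.035])
```

```bash
python3 -m inch '[{"delta_pos":[0,-3,0],"turn":[0,0,0.035]},{"delta_pos":[0,-6.5,0],"turn":[0,0,0.035]},{"delta_pos":[0,-10,0],"turn":[0,0,0.035]},{"delta_pos":[0,-13.5,1],"turn":[0,0,0.035]},{"delta_pos":[0,-17.4,3],"turn":[0,0,0.035]},{"delta_pos":[0,-17.4,3],"turn":[0,0,0.035]},{"delta_pos":[0,-17.4,3],"turn":[0,0,0.035]},{"delta_pos":[0,-17.4,3],"turn":[0,0,0.035]}]'
python3 - <<'E'
from h import *
arm.camera('wrist');print(lm('wrist','handle_0'),lm('wrist','tray'))
arm.camera('scene');print(lm('scene','handle_0'),lm('scene','tray'))
print(arm.sense()['opening'],go([.641,-.187,.021],-.035))
E
```

```text
time_s: 48.62
tcp_pos: [0.639, -0.1882, 0.1184]
eef_rot: [-0.056, -3.14, -0.007]
force: [0.9, 0.0, -0.8]
opening: 0.0285
[(0.94, [0.5404, -0.182, 0.0219]), (0.89, [0.64, -0.1847, 0.1246])] [(0.63, [0.5932, -0.1825, 0.0026])]
[(0.73, [0.5362, -0.1841, 0.0217]), (0.57, [0.6395, -0.1859, 0.1231])] [(0.95, [0.5872, -0.1849, -0.0011])]
0.02863192980179173 ([-0.06, -0.02, 9.98], [0.004, 0.003, 0.002])
```

```bash
python3 -m inch '[{"delta_pos":[0,0.05,3],"turn":[0,0,0]},{"delta_pos":[0,0.05,5.5],"turn":[0,0,0]},{"delta_pos":[0,0.05,8],"turn":[0,0,0]},{"delta_pos":[0,0.05,9.1],"turn":[0,0,0]},{"delta_pos":[0,0.05,9.7],"turn":[0,0,0]},{"delta_pos":[0,0.05,9.7],"turn":[0,0,0]},{"delta_pos":[0,0.05,9.7],"turn":[0,0,0]},{"delta_pos":[0,0.05,9.7],"turn":[0,0,0]}]'
python3 -m inch '[{"delta_pos":[0,0,0],"turn":[0,0,0]},{"delta_pos":[0,0,0],"turn":[0,0,0]},{"delta_pos":[0,0,0],"turn":[0,0,0]},{"delta_pos":[0,0,-3],"turn":[0,0,0]},{"delta_pos":[0,0,-6],"turn":[0,0,0]},{"delta_pos":[0,0,-10],"turn":[0,0,0]},{"delta_pos":[3,5,-14],"turn":[0,0,0]},{"delta_pos":[6,8,-18],"turn":[0,0,0]},{"delta_pos":[6,8,-18],"turn":[0,0,0]},{"delta_pos":[6,8,-18],"turn":[0,0,0]}]' 0.2
python3 - <<'E'
from h import *
for c in('scene','top','wrist'):
  i=arm.camera(c);print(c,lm(c,'handle_0'),lm(c,'tray'),lm(c,'carriage_bar'),lm(c,'lever_knob'),lm(c,'pedal_pad'),lm(c,'glue'),lm(c,'tin'))
  cv2.imwrite(f'pics/n{c}.png',i)
a=cv2.imread('pics/nscene.png');b=cv2.imread('pics/nwrist.png')
cv2.imwrite('pics/n.png',np.vstack([cv2.resize(a[110:330,220:500],(480,300)),cv2.resize(b,(480,300))]))
E
```

```text
time_s: 49.58
tcp_pos: [0.6417, -0.1864, 0.0261]
eef_rot: [0.052, 3.135, 0.005]
force: [0.1, -0.3, 0.2]
opening: 0.0286
time_s: 50.42
tcp_pos: [0.5835, -0.103, 0.2143]
eef_rot: [0.048, 3.124, 0.005]
force: [1.3, -1.1, 2.5]
opening: 0.0513
scene [(0.74, [0.541, -0.1859, 0.0225]), (0.65, [0.6395, -0.1849, 0.0213]), (0.26, [0.6128, 0.3682, -0.0004])] [(0.66, [0.5919, -0.1834, 0.0014])] [(0.64, [0.4308, -0.0156, 0.087])] [(0.62, [0.5967, 0.5454, 0.1627]), (0.6, [0.4694, 0.1969, 0.1676])] [(0.47, [0.4055, 0.3163, 0.0627])] [(0.62, [0.6091, 0.3721, -0.0025]), (0.57, [0.5883, -0.1819, -0.0023])] [(0.56, [0.6651, -0.4423, 0.0026]), (0.2, [0.611, 0.3691, -0.0014])]
top [(0.83, [0.5452, -0.1823, 0.0229]), (0.58, [0.6423, -0.1865, 0.017])] [(0.82, [0.5939, -0.1856, 0.001])] [(0.83, [0.4323, -0.0213, 0.0851])] [(0.67, [0.5949, 0.5451, 0.1625]), (0.63, [0.6357, -0.0146, 0.0603]), (0.53, [0.2114, 0.4563, 0.1599]), (0.4, [0.4676, 0.1962, 0.1661])] [(0.67, [0.4126, 0.3096, 0.0605])] [] [(0.86, [0.6663, -0.4468, -0.0007])]
wrist [(0.88, [0.5426, -0.183, 0.0239]), (0.73, [0.6417, -0.1874, 0.0213])] [(0.58, [0.5904, -0.1837, 0.0008])] [(0.59, [0.4344, -0.0142, 0.0858]), (0.24, [0.5128, -0.0117, 0.0605])] [] [] [(0.45, [0.433, -0.0173, 0.0883])] []
```

View pics/n.png

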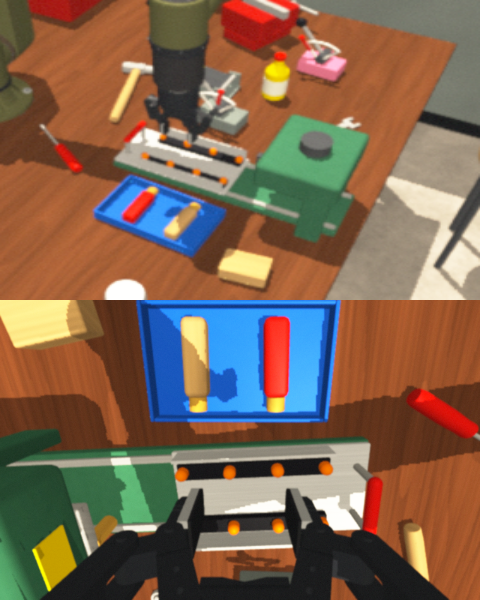

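The picture shows both handles flat in the tray at about (195,360) and (277,360), with empty cradles and the carriage out. The lever and pedal are as they should be, so I'm handing in.

```bash
python3 - <<'E'
from h import *
print(arm.sense()['force'], arm.finish_job())
E
```

```text
the job is handed in; nothing more can be done
[ 0.4127833  -0.27599643 -0.05673483] None
```

I worked through every step in order and handed the job in at about 50 s of the 210 s. No verdict was reported.

- **Handles:** only two were present, light wood and red. They went into the third and first cradles before the carriage moved. At the last look both lay flat in the tray, about 100 mm apart with their centres about 21–23 mm above the bench. They were released.
- **Carriage:** I pushed it in until it took 33 N, and the cameras put it at about 0.238 m, so past the detent. Later I drew it back against its out stop at 25 N. The last views put the red bar at x of about 0.432, its starting place.
- **Lever:** I set it to within about 0.01–0.03 rad of the pointer by a camera fit. The fit could not fix the absolute angle well (about ±0.06 rad). The difference to the pointer is better known and stayed within 0.04 rad for every hinge position I tried.
    - It was not quite at idle at the start, about 0.15–0.2 rad off its stop.
    - I brought it back against the near stop at 27 N. The final fit read 0.07 ± 0.05 rad, right at the 0.07 limit. The knob height (about 0.165 m, against 0.1635 at the stop) and the stop force point to idle.
- **Pedal:** it stopped sinking at 38 mm height under 15–18 N, which I took as its stop. It read up again at the end.
- **Bystanders:** the glue bottle and the tin were where they started, to within the cameras' accuracy of a few mm.

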